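Build the stepped ring chuck on a lantern painter's turntable

TASK

Build up the stepped chuck that will centre a lantern's mouth on the painting turntable: unlock the winged quick nut that is kept on the arbor (turn it backward, counter-clockwise from above, and lift it off), stand it aside on the table, and thread all the plywood rings lying about onto the arbor, flat and in order of size, the largest at the bottom. Then set the nut level on the arbor's top teeth, wings roughly over the ears of the foot bar, turn it backward until it drops, let it down onto the rings, and turn it forward until it stops, locked with its wings in line with the ears. Leave the jars, tape, bowl and brush where they are.

Things in the scene. Friction and masses are not known exactly. Their poses are not given: they have to be found in the camera images.
- chuck: painter's turntable, locked, it cannot turn: grey foot, dark steel head of diameter 176 mm, its top 60 mm above the table, with an upright steel arbor in the middle. A steel foot bar 126 x 24 mm, 6 mm high, crosses the head along this body's x axis; its two ears show even with the rings on. Origin on the arbor's axis at table height, z up; the same after a half turn
- seat (a point): point on the arbor's axis at the top of the foot bar, 66 mm above the table, where the lowest ring rests (the next ones 9 mm higher each). Above it the arbor is a plain shank of diameter 22.4 mm for 27 mm, then a core of diameter 14 mm with teeth (see top_teeth), tapering from 56 mm up to the tip at 61 mm
- arbor_tip (a point): the arbor's tip, diameter 8 mm, on its axis, 61 mm above the seat
- top_teeth (a point): point on the axis at the top of the top teeth, 55.5 mm above the seat. Two columns, one on each side, of flat teeth, 3 mm thick, out to diameter 22 mm, undersides 34.5, 43.5 and 52.5 mm above the seat. Each column spans, counter-clockwise seen from above, from -25 to +47 degrees from its ear; a vertical stop rib at -33 degrees, 27 to 58 mm above the seat, closes it. Elsewhere the core is open
- ear (a point): middle of the bolt hole in one of the foot bar's two ears, on the bar's top (66 mm above the table), 54 mm from the arbor's axis along the chuck's +x; the other ear is at the bar's other end. Bolt heads rise 3 mm
- nut: winged quick nut, 50 to 100 g, right way up: aluminium block 38 x 38 mm, 18 mm high, with a hole of diameter 25.4 mm and two wings along its x axis (84 mm over all, 14 mm thick at most, 4 to 16 mm above the underside). The flat faces to grip, 38 mm apart, look along its y and -y. Origin at the centre of its underside, z up; the same after a half turn
- nut_lugs (a point): point on the nut's axis 2 mm above its underside, level with the bottom of two steel lugs inside the hole, one in line with each wing, 8.4 mm wide, 4 mm high, reaching in to 8.5 mm from the axis. Standing on the top teeth (0 to 70 degrees, see nut_wing) the nut's origin is 53.5 mm above the seat; at the start, lugs on the shoulder of the shank and under the lowest teeth, 25 mm
- nut_wing (a point): end of the nut's +x wing, 35 mm from its axis, 10 mm up. Angles: from an ear to the wing, counter-clockwise from above. On the top teeth the rib stops clockwise turning at 0. Backward at 75-110 degrees the lugs clear the teeth: it drops onto the top ring, or lifts off. From there forward (clockwise) the lugs pass under the next teeth up to the rib: locked at about 0, with 1.5 mm play
- ring64: plain plywood step ring, outer diameter 64 mm, hole of diameter 26.4 mm, 9 mm thick, lying flat; origin at the centre of its underside, z along its axis; about 30 g; may be absent
- ring58: plain plywood step ring, outer diameter 58 mm, hole of diameter 26.4 mm, 9 mm thick, lying flat; origin at the centre of its underside, z along its axis; about 27 g; may be absent
- ring52: plain plywood step ring, outer diameter 52 mm, hole of diameter 26.4 mm, 9 mm thick, lying flat; origin at the centre of its underside, z along its axis; about 24 g; may be absent
- ring46: plain plywood step ring, outer diameter 46 mm, hole of diameter 26.4 mm, 9 mm thick, lying flat; origin at the centre of its underside, z along its axis; about 22 g; may be absent
- ring40: plain plywood step ring, outer diameter 40 mm, hole of diameter 26.4 mm, 9 mm thick, lying flat; origin at the centre of its underside, z along its axis; about 19 g; may be absent
- jar0: paint jar, diameter 58 mm, 62 mm high, upright, at the back; not part of the job; origin at its underside
- jar1: paint jar, diameter 58 mm, 62 mm high, upright, at the back; not part of the job; origin at its underside
- jar2: paint jar, diameter 58 mm, 62 mm high, upright, at the back; not part of the job; origin at its underside
- jar3: paint jar, diameter 58 mm, 62 mm high, upright, near the robot; not part of the job; origin at its underside
- tape: roll of paper tape lying flat, outer diameter 92 mm, 24 mm high, thin-walled: not one of the rings; not part of the job; origin at its underside
- saucer: white paint bowl, diameter 90 mm, 35 mm high; not part of the job; origin at its underside
- brush: paint brush lying flat, 200 mm long; not part of the job; origin at its middle
Things that resemble listed ones, but are neither listed nor needed, are in the scene too. Leave any purple or turquoise look-alike of the chuck alone.

How it is judged (in metres and radians):
On the way, in this order (a step that is already met when the one before it is completed fails the run):
1. the nut is off the arbor and stands upright on the table (height (world z) of nut below 0.008 m and angle between nut's own z axis and vertical below 0.1 rad and horizontal distance between nut and seat above 0.1 m), for 0.2 s.
2. all the rings are on the arbor, flat, the largest at the bottom and each smaller one above (horizontal distance between each of ring64, ring58, ring52, ring46, ring40 and seat below 0.005 m and angle between each of ring64, ring58, ring52, ring46, ring40's own z axis and vertical below 0.08 rad and z of each of ring64, ring58, ring52, ring46, ring40 in the frame of seat below 0.0395 m and z of each of ring58, ring52, ring46, ring40 in the frame of ring64 above 0.007 m and z of each of ring52, ring46, ring40 in the frame of ring58 above 0.007 m and z of each of ring46, ring40 in the frame of ring52 above 0.007 m and z of ring40 in the frame of ring46 above 0.007 m and z of any of ring64, ring58, ring52, ring46, ring40 in the frame of seat below 0.003 m), for 0.2 s.
3. the nut is level on the arbor's top teeth, wings within about 60 degrees of the foot bar's ears (horizontal distance between nut and seat below 0.004 m and angle between nut's own z axis and vertical below 0.12 rad and z of nut in the frame of seat between 0.0505 and 0.0565 m and angle between the x axis of nut and the x axis of chuck, either way round below 1.1 rad), for 0.1 s.
4. turned backward, the nut has dropped past the teeth onto the rings, its wings across the foot bar (horizontal distance between nut and seat below 0.004 m and angle between nut's own z axis and vertical below 0.12 rad and z of nut in the frame of ring64 above 0.007 m and z of nut in the frame of ring58 above 0.007 m and z of nut in the frame of ring52 above 0.007 m and z of nut in the frame of ring46 above 0.007 m and z of nut in the frame of ring40 above 0.007 m and (z of nut in the frame of ring64 below 0.0115 m or z of nut in the frame of ring58 below 0.0115 m or z of nut in the frame of ring52 below 0.0115 m or z of nut in the frame of ring46 below 0.0115 m or z of nut in the frame of ring40 below 0.0115 m) and angle between the x axis of nut and the x axis of chuck, either way round above 0.9 rad), for 0.1 s.
5. turned forward, the nut is locked under the teeth, wings in line with the ears (horizontal distance between nut and seat below 0.004 m and angle between nut's own z axis and vertical below 0.12 rad and z of nut in the frame of ring64 above 0.007 m and z of nut in the frame of ring58 above 0.007 m and z of nut in the frame of ring52 above 0.007 m and z of nut in the frame of ring46 above 0.007 m and z of nut in the frame of ring40 above 0.007 m and (z of nut in the frame of ring64 below 0.0115 m or z of nut in the frame of ring58 below 0.0115 m or z of nut in the frame of ring52 below 0.0115 m or z of nut in the frame of ring46 below 0.0115 m or z of nut in the frame of ring40 below 0.0115 m) and angle between the x axis of nut and the x axis of chuck, either way round below 0.25 rad), for 0.2 s.
At the end, for the whole second after the job is handed in: Every ring present is on the arbor (axis within 5 mm, tilt under 0.08 rad), the lowest on the foot bar (within 3 mm), each larger one below each smaller one; the nut lies on the topmost ring (within 2.5 mm), level, its wings within 0.25 rad of the line of the foot bar's ears, at rest (all of step 2 and all of step 5 and linear speed of nut below 0.02 m/s); the robot touches nothing.
It fails at once if a paint jar, the tape, the bowl or the brush is pushed more than 3 cm from its place (distance of any of jar0, jar1, jar2, jar3, tape, saucer, brush from where it was at the start of the episode above 0.03 m).
Of ring64, ring58, ring52, ring46, ring40 only 3 to 5 are there at a start; the rules pass over those that are not, and their reading is None.
At some moment in a run one of ring64, ring58, ring52, ring46, ring40 may be knocked a few centimetres aside while the robot is not near it.
It also fails if it takes over 210 s, if anything falls off the work surface, if the arm or the gripper's body presses on something with over 40 N, if the wrist force passes 120 N, or if a joint passes its speed limit or range.

ROBOT

A 6-joint arm with a two-finger parallel gripper is mounted at the origin on the work surface. World frame = base frame: x ahead of the robot, y to its left, z up, the work surface at z = 0. Lengths are in m, angles in degrees, forces in N, time in s.
With the tool pointing down it reaches from about 0.35 to 0.875 m from the base axis. Payload 4.2 kg.
Tool frame: the origin (TCP) lies on the centre line of the jaws, within the pads' length; the fingertips stand 19 mm ahead of it and the grasp point (between the pads) is the TCP; x points along the fingers, y is the direction in which the jaws open and shut, and the axes are right-handed (so a half turn about x gives the same grasp; the last joint's range is limited). The gripper opens to 87 mm and grips with 3 to 60 N. Pads are 19 mm wide; open, the fingers measure 117 mm over their backs; the gripper's body (75 mm by 190 mm) begins 51 mm behind the grasp point.
Start: joints at [-49.813, 22.042, 0.453, 0, -68.411, -14.817], TCP at [0.268, -0.565, 0.242] pointing down, gripper open.
Joint ranges: [-179.83, 179.83], [-69.29, 118.12], [-61.27, 80.66], [-181.25, 117.63], [-171.15, -9.14], [-177.46, 177.46]. Speed limits (degrees/s): [159.86, 159.86, 180, 180, 180, 180].

INTERFACE

Orientations are given as a 3x3 rotation matrix whose columns are the frame's x, y, z axes.
In Python, from station import r, viewer, job, spotter gives the robot as it stands.
- The arm moves only by the tool play_rows, never from a script. Its argument "commands" is a list of rows, each an object of numbers: "fingers": the gripper command: -1 is fully open, 1 is shut, values between are in proportion; "tx", "ty", "tz": the shift along the tool's x, y, z normalised to -1 to 1, where 1 is 750 mm; "ax", "ay", "az": the turn, a rotation vector about the tool's x, y, z normalised to -1 to 1, where 1 is pi rad. In form: [{"fingers": .., "tx": .., "ty": .., "tz": .., "ax": .., "ay": .., "az": ..}, ...]. A call has 1 to 5 rows; each row is the pose to reach, as a shift and turn from the pose commanded when the call began, along the tool's axes at that moment, turning the shorter way round; what a row does not reach only later rows make up. A row lasts 1/12 s, in which the tool goes at most 41.7 mm and 7.16 degrees, less where a joint would pass 70% of its speed; a pose out of reach is approached as far as the arm can. A call with a number of a shift or a turn outside -1 to 1 is refused whole. A call with a gripper value outside its range is refused whole. The fingers move at their own pace and stop on an object; the grip force is fixed at half the most. Time passes only in rows, so rows that repeat a pose let the fingers close. It gives the time, the measured TCP pose, the force and the opening at its end, in the units of the state.
- r.sense(): the state, without advancing time (a new reading comes with each control period).
- viewer.capture(name): name is "side" or "top"; returns a dict with "image" (384x512x3 uint8, red, green, blue), "fx", "fy", "cx", "cy" (pixels), "R" (3x3) and "t" (3): a world point X has camera coordinates R X + t. Camera axes: x right, y down, z forward; pixel columns grow to the right and rows downward; lengths in m; the calibration is good to about 2 mm. A picture is of the moment at which its call begins. There is no depth.
- job.finish_job(): hands the job in, once; it reports no verdict.
Trained networks look in a picture, given as the dict that the camera call returned (one of the last four; its "shot" number tells which), for a name from the list of things; names that differ only in an ending like _2 or _b are one class to them, and where a whole thing is asked for, a point or a joint stands for the part that bears it (a point fixed in the world has none). Each returns a list of dicts, best first, with "score" (0 to 1); they miss things now and then, are a little off and sometimes report something else, mostly with a low value. They report only what shows in the picture. A call takes as long as a camera call. They do not tell look-alikes from the thing itself.
- spotter.find_in(name, picture): "uv" ([column, row] in pixels, amid what is visible of it).
- spotter.silhouettes(name, picture): "region" (384x512 bool, what is visible of it) and "uv" ([column, row] in pixels, amid what is visible of it).
The state is a dict: "time_s": time; "joints": joint angles; "joint_velocities": joint speeds; "effort": joint torques, N m; "tcp_pos": TCP position; "ee_rot": TCP orientation; "wrist_force": force on the tool from outside, world axes, zero at the start; "moment": the same for the moment, N m; "gripper_width": opening from 0.0 (shut) to 1.0 (fully open).
Only numpy, scipy, OpenCV 4.12 (cv2) and the standard library are available. Lean on these libraries where they do the work, as an engineer would, in place of code of your own. Each camera call takes 0.05 s, during which the arm holds its last target. There are 200 camera calls.

## Working session

There is one attempt and no reset: what is moved stays moved. The work goes in short steps, Python scripts to look and compute and a tool call to move; the robot and the scene stay as the last step left them, time stands still between calls to the robot, and variables do not carry over. Pictures are saved under pics/ and viewed, about 12 in all and at most 16, crops included, and the job is handed in when it is done.

Besides the shell and the picture viewer there is one more tool, called as name(argument=value, ...) on one line, values as JSON. play_rows: Moves the arm, as the interface text tells. Its arguments: {"type":"object","properties":{"commands":{"type":"array"}},"required":["commands"]}

```bash
ls; mkdir -p pics
cat > h.py <<'E'
import numpy as np,cv2
from station import r,viewer,job,spotter
def ray(c,uv):
    d=np.array([(uv[0]-c['cx'])/c['fx'],(uv[1]-c['cy'])/c['fy'],1.]); R=np.array(c['R']);t=np.array(c['t'])
    return -R.T@t, R.T@d
def onz(c,uv,z):
    o,d=ray(c,uv); return o+d*(z-o[2])/d[2]
def proj(c,X):
    p=np.array(c['R'])@np.array(X)+np.array(c['t']); return np.array([c['fx']*p[0]/p[2]+c['cx'],c['fy']*p[1]/p[2]+c['cy']])
def save(c,n,crop=None,k=1):
    im=c['image'][:,:,::-1]
    if crop: im=im[crop[1]:crop[3],crop[0]:crop[2]]
    cv2.imwrite('pics/'+n,cv2.resize(im,None,fx=k,fy=k,interpolation=cv2.INTER_CUBIC))
E
python3 - <<'E'
from h import *
np.set_printoptions(precision=4,suppress=True)
for v in('top','side'):
    c=viewer.capture(v); save(c,v+'0.png',k=1.5)
    print(v,c['fx'],c['cx'],c['cy'],-np.array(c['R']).T@np.array(c['t']),c['R'])
    for n,z in (('chuck',.06),('nut',.1),('ring64',.009),('ring58',.009),('ring52',.009),('ring46',.009),('ring40',.009),('jar0',.03),('tape',.02),('saucer',.02),('brush',.01)):
        for d in spotter.find_in(n,c)[:6]:
            print(v,n,round(d['score'],2),np.array(d['uv']),onz(c,d['uv'],z))
print(r.sense())
E
```

```text
pics
top 481.94660467217267 263.0299992985955 189.55387248878353 [0.3896 0.0868 1.4146] [[-0.0255 -0.9996 -0.0124]
 [-0.9933  0.0267 -0.1123]
 [ 0.1126  0.0094 -0.9936]]
top chuck 0.83 [110.8 167.4] [0.6184 0.5325 0.06  ]
top chuck 0.72 [279.7 192. ] [0.5349 0.0527 0.06  ]
top chuck 0.71 [429.3 270.3] [ 0.3062 -0.3542  0.06  ]
top nut 0.7 [279.3 184.9] [0.5502 0.0542 0.1   ]
top ring64 0.66 [207.8 176.1] [0.5932 0.2619 0.009 ]
top ring64 0.54 [389.4 210.4] [ 0.4779 -0.2662  0.009 ]
top ring64 0.45 [166.8 216.7] [0.4766 0.3834 0.009 ]
top ring58 0.66 [207.8 176.1] [0.5932 0.2619 0.009 ]
top ring58 0.54 [389.4 210.4] [ 0.4779 -0.2662  0.009 ]
top ring58 0.45 [166.8 216.7] [0.4766 0.3834 0.009 ]
top ring52 0.66 [207.8 176.1] [0.5932 0.2619 0.009 ]
top ring52 0.54 [389.4 210.4] [ 0.4779 -0.2662  0.009 ]
top ring52 0.45 [166.8 216.7] [0.4766 0.3834 0.009 ]
top ring46 0.66 [207.8 176.1] [0.5932 0.2619 0.009 ]
top ring46 0.54 [389.4 210.4] [ 0.4779 -0.2662  0.009 ]
top ring46 0.45 [166.8 216.7] [0.4766 0.3834 0.009 ]
top ring40 0.66 [207.8 176.1] [0.5932 0.2619 0.009 ]
top ring40 0.54 [389.
[... 2478 characters left out ...]
3.7 203.8] [0.3793 0.091  0.02  ]
side saucer 0.85 [213.5 111.6] [ 0.6865 -0.3579  0.02  ]
side brush 0.7 [191.6 282.7] [0.6709 0.3638 0.01  ]
{'time_s': 1.2, 'joints': array([-49.8123,  22.042 ,   0.4546,  -0.0006, -68.4109, -14.818 ]), 'joint_velocities': array([ 0.1025, -0.0183,  0.0161, -0.0267,  0.0485,  0.1133]), 'effort': array([  0.0005, -39.048 ,  18.7624,   4.2246,   0.0153,  -0.    ]), 'tcp_pos': array([ 0.2678, -0.5647,  0.2416]), 'ee_rot': array([[ 0.    , -0.4285,  0.9036],
       [-0.    ,  0.9036,  0.4285],
       [-1.    , -0.    ,  0.    ]]), 'wrist_force': array([ 0.0604,  0.4011, -0.5441]), 'moment': array([-0.0168, -0.0206, -0.0187]), 'gripper_width': 1.0004160287998276}
```

View pics/top0.png

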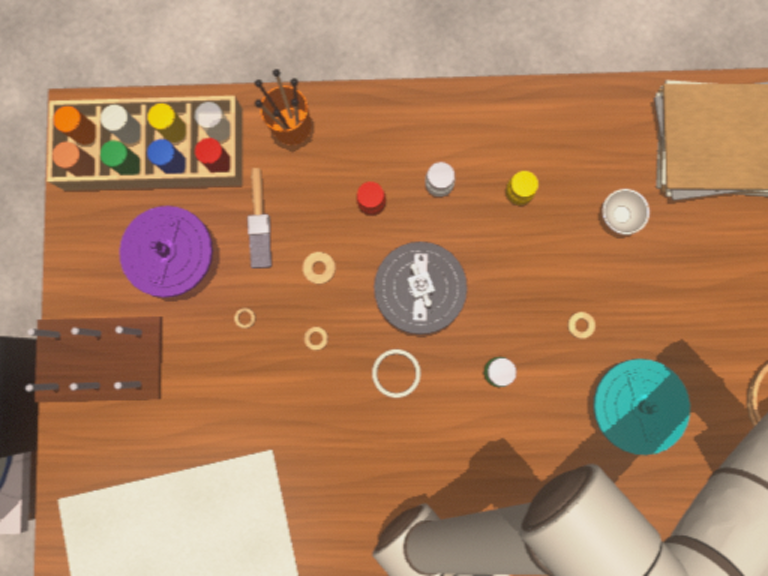

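View pics/side0.png

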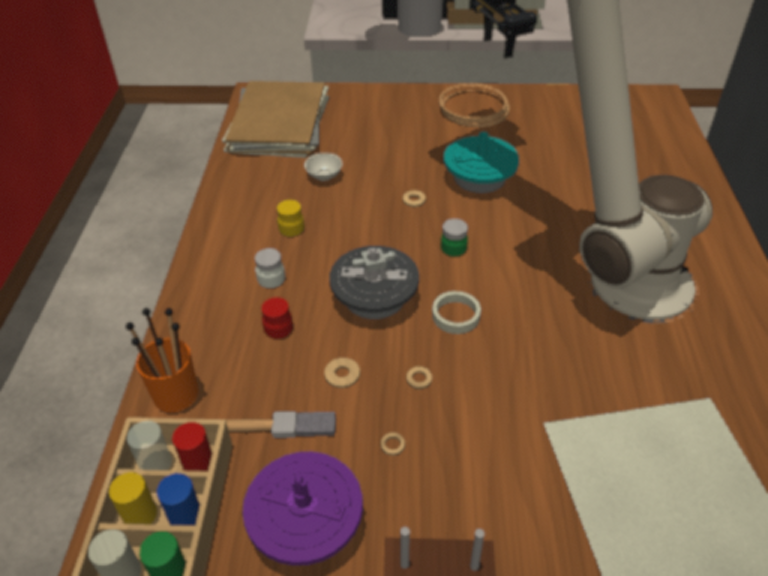

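Top view (1.5x): nut on chuck at (421,287); four rings at (319,268), (316,338), (245,318), (582,325); tape (396,373), jar near robot (500,372). Now measure precisely.

```bash
cat >> h.py <<'E'
def fitring(c,uv,z=.009,w=16):
    # equal-area sub-pixel outline of ring: bright plywood vs brown, on the ring's top plane
    im=cv2.GaussianBlur(c['image'],(0,0),.6)[:,:,:].astype(float); g=im[:,:,1]+im[:,:,2]
    K=8;u0,v0=int(round(uv[0]))-w,int(round(uv[1]))-w
    p=cv2.resize(g[v0:v0+2*w+1,u0:u0+2*w+1].astype(np.float32),None,fx=K,fy=K,interpolation=cv2.INTER_CUBIC)
    bg=np.median(p);hi=np.percentile(p,99.5);m=(p>(bg+hi)/2).astype(np.uint8)
    cs,_=cv2.findContours(m,cv2.RETR_EXTERNAL,cv2.CHAIN_APPROX_NONE)
    k=max(cs,key=cv2.contourArea)[:,0,:].astype(float)
    uvs=(k+.5)/K-.5+[u0,v0]
    P=np.array([onz(c,q,z)[:2] for q in uvs]).astype(np.float32)
    (x,y),r_=cv2.minEnclosingCircle(P); e=cv2.fitEllipse((P*1e4))
    return np.array(e[0])/1e4, np.array(e[1])/10
E
python3 - <<'E'
from h import *
np.set_printoptions(precision=4,suppress=True)
ct=viewer.capture('top');cs=viewer.capture('side')
for c,L in((ct,[(213,179),(211,225.5),(163.5,212),(388,217)]),(cs,[(228,248),(279.5,251.5),(262,295.5),(276,132)])):
    for q in L:
        print(q,*fitring(c,q))
    for d in spotter.silhouettes('chuck',c):
        k=max(cv2.findContours(d['region'].astype(np.uint8),0,1)[0],key=cv2.contourArea)
        e=cv2.fitEllipse(k); print('chuck',d['score'],d['uv'],e,onz(c,e[0],.06))
    for d in spotter.silhouettes('nut',c):
        k=max(cv2.findContours(d['region'].astype(np.uint8),0,1)[0],key=cv2.contourArea); print('nut',d['score'],cv2.minAreaRect(k),d['uv'])
save(ct,'topc.png',(240,150,320,232),7)
save(cs,'sidec.png',(205,150,295,220),7)
E
```

```text
(213, 179) [0.5873 0.2495] [61.8689 62.0519]
(211, 225.5) [0.4486 0.2567] [43.1885 44.676 ]
(163.5, 212) [0.4918 0.396 ] [38.2036 39.8189]
(388, 217) [ 0.461  -0.2596] [49.5139 50.4541]
chuck 0.92 [109.3, 170.2] ((110.7936019897461, 167.4649658203125), (59.055702209472656, 61.088706970214844), 74.85868072509766) [0.6182 0.5325 0.06  ]
chuck 0.91 [278.2, 192.8] ((280.4569091796875, 191.5153350830078), (60.255767822265625, 60.799678802490234), 64.33511352539062) [0.5362 0.0505 0.06  ]
chuck 0.78 [430.7, 271.5] ((427.772216796875, 270.6928405761719), (62.10851287841797, 64.32466888427734), 129.49415588378906) [ 0.3052 -0.3499  0.06  ]
nut 0.59 ((281.2000427246094, 189.9000244140625), (29.516094207763672, 15.652474403381348), 63.43495178222656) [282.8, 188.4]
nut 0.45 ((166.31967163085938, 214.98358154296875), (2.688774585723877, 9.218655586242676), 50.194427490234375) [164.3, 216.1]
(228, 248) [0.5889 0.2472] [62.1412 63.2856]
(279.5, 251.5) [0.4501 0.2545] [44.68   45.4106]
(262, 295.5) [0.4933 0.394 ] [38.5365 40.8395]
(276, 132) [ 0.4629 -0.2618] [50.8484 55.6917]
chuck 0.81 [319.7, 107.0] ((319.5256652832031, 108.09375), (37.372840881347656, 47.25715255737305), 90.73204803466797) [ 0.3123 -0.3293  0.06  ]
chuck 0.69 [201.6, 337.8] ((201.2272491455078, 338.90838623046875), (73.73479461669922, 80.10679626464844), 62.57957077026367) [0.6208 0.5427 0.06  ]
nut 0.74 ((248.5586395263672, 173.70346069335938), (12.62291431427002, 27.571102142333984), 85.2363510131836) [249.3, 174.4]
```

```bash
python3 -c "
import cv2,numpy as np
a=cv2.imread('pics/topc.png');b=cv2.imread('pics/sidec.png');a=cv2.resize(a,(400,410));b=cv2.resize(b,(400,311))
o=np.zeros((410,800,3),np.uint8);o[:,:400]=a;o[:311,400:]=b;cv2.imwrite('pics/cc.png',o)"
```

```text
(no output)
```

View pics/cc.png

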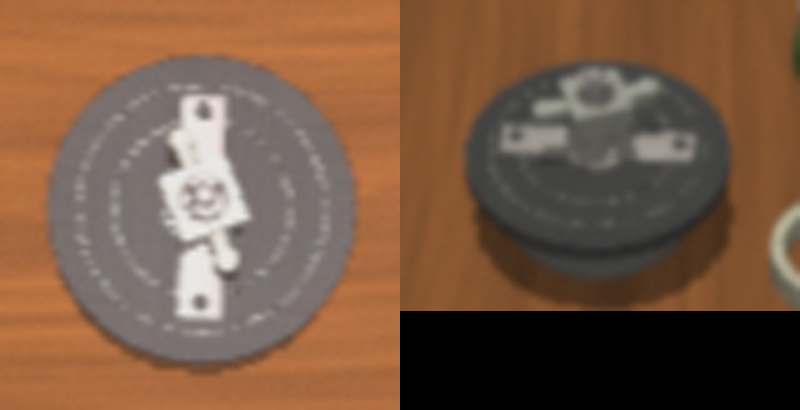

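Four rings: 64, 46, 40, 52 (58 is absent). Ears in the crop at (204,110)/(200,302); the nut's wings stand about 20° ccw from them. Compute the chuck's position from the bolt heads and plan the approach.

```bash
cat >> h.py <<'E'
import math
def dark(c,uv,w=3,K=8):
    g=c['image'].mean(2).astype(np.float32);u0,v0=int(round(uv[0]))-w,int(round(uv[1]))-w
    p=cv2.resize(g[v0:v0+2*w+1,u0:u0+2*w+1],None,fx=K,fy=K,interpolation=cv2.INTER_CUBIC)
    p=cv2.GaussianBlur(p,(0,0),5)
    q=p[K:-K,K:-K];i=np.unravel_index(q.argmin(),q.shape);return [(i[1]+K+.5)/K-.5+u0,(i[0]+K+.5)/K-.5+v0]
def yaw():
    R=np.array(r.sense()['ee_rot']);return math.degrees(math.atan2(R[1,1],R[0,1]))
def plan(tgt,yw=None):
    """world target (x,y,z), yaw of tool y in degrees -> shift/turn numbers from present pose"""
    s=r.sense();R=np.array(s['ee_rot']);d=R.T@(np.array(tgt)-s['tcp_pos'])/.75
    y=yaw();dy=0 if yw is None else (yw-y+180)%360-180
    # tilt correction: desired R
    a=math.radians(y+dy);Rd=np.array([[0,math.cos(a),math.sin(a)],[0,math.sin(a),-math.cos(a)],[-1,0,0]])
    rv=cv2.Rodrigues(R.T@Rd)[0].ravel()/math.pi
    print('at',np.round(s['tcp_pos'],4),'yaw',round(y,2),'j',np.round(s['joints'],0),'-> t',np.round(d,4),'a',np.round(rv,4),'rows>=%d'%max(np.ceil(np.linalg.norm(d)*750/41.7),np.ceil(abs(dy)/7.16)))
E
python3 - <<'E'
from h import *
np.set_printoptions(precision=4,suppress=True)
ct=viewer.capture('top');cs=viewer.capture('side')
A=[]
for c,L in((ct,[(280.4,171.6),(279.6,210.0)]),(cs,[(230.7,180.2),(268.3,182.2)])):
    P=[]
    for q in L:
        d=dark(c,q);P.append(onz(c,d,.069));print(q,d,P[-1])
    D=P[0]-P[1];print('mid',(P[0]+P[1])/2,'len',np.linalg.norm(D),'ang',math.degrees(math.atan2(D[1],D[0])))
    A.append((P[0]+P[1])/2)
m=(A[0]+A[1])/2
# nut wings in top: crop tips
a=onz(ct,(180/5+239.6,140/5+149.6),.103);b=onz(ct,(225/5+239.6,268/5+149.6),.103);D=a-b
print('wing',(a+b)/2,np.linalg.norm(D),math.degrees(math.atan2(D[1],D[0])))
for d in spotter.find_in('nut',ct)[:1]:print(onz(ct,d['uv'],.109))
for d in spotter.find_in('nut',cs)[:1]:print(onz(cs,d['uv'],.105))
plan((m[0],m[1],.242),110)
E
```

```text
(280.4, 171.6) [np.float64(280.3125), np.float64(171.9375)] [0.5908 0.0495 0.069 ]
(279.6, 210.0) [np.float64(279.5625), np.float64(210.0625)] [0.4832 0.0548 0.069 ]
mid [0.537  0.0522 0.069 ] len 0.10772399206364287 ang -2.807416230453246
(230.7, 180.2) [np.float64(230.9375), np.float64(177.5625)] [0.5924 0.037  0.069 ]
(268.3, 182.2) [np.float64(270.4375), np.float64(179.5625)] [0.4767 0.0428 0.069 ]
mid [0.5345 0.0399 0.069 ] len 0.11576038059434098 ang -2.899280001412732
wing [0.5348 0.0526 0.103 ] 0.07462475221531498 17.579594680595275
[0.524  0.0481 0.109 ]
[0.5444 0.0488 0.105 ]
at [ 0.2678 -0.5647  0.2415] yaw 115.37 j [-50.  22.   0.  -0. -68. -15.] -> t [-0.0006  0.5827  0.6717] a [0.0298 0.     0.    ] rows>=16
```

play_rows(commands=[{"fingers": -1,"tx": 0,"ty": 0.147,"tz": 0.169,"ax": 0,"ay": 0,"az": 0},{"fingers": -1,"tx": 0,"ty": 0.147,"tz": 0.169,"ax": 0,"ay": 0,"az": 0},{"fingers": -1,"tx": 0,"ty": 0.147,"tz": 0.169,"ax": 0,"ay": 0,"az": 0},{"fingers": -1,"tx": 0,"ty": 0.147,"tz": 0.169,"ax": 0,"ay": 0,"az": 0},{"fingers": -1,"tx": 0,"ty": 0.147,"tz": 0.169,"ax": 0,"ay": 0,"az": 0}])

```text
time_s: 2.12
tcp_pos: [0.3367, -0.406, 0.2421]
ee_rot: [[0.001, -0.433, 0.901], [0.001, 0.901, 0.433], [-1.0, 0.0, 0.001]]
wrist_force: [-0.6, 0.3, 0.3]
gripper_width: 1.001
```

play_rows(commands=[{"fingers": -1,"tx": 0,"ty": 0.147,"tz": 0.169,"ax": 0,"ay": 0,"az": 0},{"fingers": -1,"tx": 0,"ty": 0.147,"tz": 0.169,"ax": 0,"ay": 0,"az": 0},{"fingers": -1,"tx": 0,"ty": 0.147,"tz": 0.169,"ax": 0,"ay": 0,"az": 0},{"fingers": -1,"tx": 0,"ty": 0.147,"tz": 0.169,"ax": 0,"ay": 0,"az": 0},{"fingers": -1,"tx": 0,"ty": 0.147,"tz": 0.169,"ax": 0,"ay": 0,"az": 0}])

```text
time_s: 2.53
tcp_pos: [0.4045, -0.2524, 0.2421]
ee_rot: [[0.002, -0.435, 0.901], [0.0, 0.901, 0.435], [-1.0, -0.001, 0.002]]
wrist_force: [-0.8, -0.2, -0.1]
gripper_width: 1.0
```

play_rows(commands=[{"fingers": -1,"tx": 0,"ty": 0.147,"tz": 0.169,"ax": 0,"ay": 0,"az": 0},{"fingers": -1,"tx": 0,"ty": 0.147,"tz": 0.169,"ax": 0,"ay": 0,"az": 0},{"fingers": -1,"tx": 0,"ty": 0.147,"tz": 0.169,"ax": 0,"ay": 0,"az": 0},{"fingers": -1,"tx": 0,"ty": 0.147,"tz": 0.169,"ax": 0,"ay": 0,"az": 0},{"fingers": -1,"tx": 0,"ty": 0.147,"tz": 0.169,"ax": 0,"ay": 0,"az": 0}])

```text
time_s: 2.95
tcp_pos: [0.4724, -0.0986, 0.2419]
ee_rot: [[0.003, -0.434, 0.901], [0.001, 0.901, 0.434], [-1.0, -0.001, 0.003]]
wrist_force: [-0.8, -0.4, 0.6]
gripper_width: 1.003
```

play_rows(commands=[{"fingers": -1,"tx": 0,"ty": 0.147,"tz": 0.169,"ax": 0.043,"ay": 0,"az": 0},{"fingers": -1,"tx": 0,"ty": 0.147,"tz": 0.169,"ax": 0.043,"ay": 0,"az": 0},{"fingers": -1,"tx": 0,"ty": 0.147,"tz": 0.169,"ax": 0.043,"ay": 0,"az": 0},{"fingers": -1,"tx": 0,"ty": 0.147,"tz": 0.169,"ax": 0.043,"ay": 0,"az": 0},{"fingers": -1,"tx": 0,"ty": 0.147,"tz": 0.169,"ax": 0.043,"ay": 0,"az": 0}])

```text
time_s: 3.37
tcp_pos: [0.5397, 0.0552, 0.2413]
ee_rot: [[0.002, -0.307, 0.952], [0.001, 0.952, 0.307], [-1.0, -0.0, 0.002]]
wrist_force: [0.2, -0.6, -0.4]
gripper_width: 1.002
```

Run:
```python
from h import *
np.set_printoptions(precision=4,suppress=True)
plan((.538,.051,.113),107.6)
cs=viewer.capture('side');ct=viewer.capture('top')
P=[onz(cs,q,.069) for q in [(230.7,180.2),(268.3,182.2)]];print(P,(P[0]+P[1])/2)
save(cs,'s1.png',(170,80,310,220),4)
# where TCP should project
for c in(cs,ct):print(proj(c,r.sense()['tcp_pos']))
```

```text
at [0.5397 0.0552 0.2413] yaw 107.88 j [ 23.  14. -11.   0. -65. -95.] -> t [ 0.1711 -0.0047 -0.0042] a [0.0016 0.0007 0.    ] rows>=4
[array([0.5922, 0.0481, 0.069 ]), array([0.4828, 0.054 , 0.069 ])] [0.5375 0.0511 0.069 ]
[247.9974 134.7147]
[281.5071 183.0137]
```

View pics/s1.png

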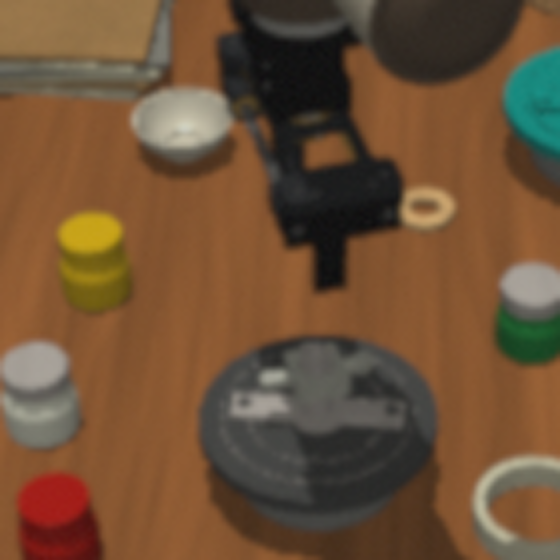

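Both cameras agree: arbor at about (0.537, 0.052). The gripper (finger at (330,260) in the crop) hangs over the nut. Lower and grip.

play_rows(commands=[{"fingers": -1,"tx": 0.08,"ty": -0.0037,"tz": -0.005,"ax": 0.001,"ay": 0,"az": 0},{"fingers": -1,"tx": 0.13,"ty": -0.0037,"tz": -0.005,"ax": 0.001,"ay": 0,"az": 0},{"fingers": -1,"tx": 0.16,"ty": -0.0037,"tz": -0.005,"ax": 0.001,"ay": 0,"az": 0},{"fingers": -1,"tx": 0.171,"ty": -0.0037,"tz": -0.005,"ax": 0.001,"ay": 0,"az": 0},{"fingers": -1,"tx": 0.171,"ty": -0.0037,"tz": -0.005,"ax": 0.001,"ay": 0,"az": 0}])

```text
time_s: 3.88
tcp_pos: [0.5323, 0.0452, 0.1112]
ee_rot: [[-0.006, -0.298, 0.954], [-0.003, 0.954, 0.298], [-1.0, -0.001, -0.007]]
wrist_force: [1.2, -0.1, -0.6]
gripper_width: 0.998
```

play_rows(commands=[{"fingers": 1,"tx": 0,"ty": 0,"tz": 0,"ax": 0,"ay": 0,"az": 0},{"fingers": 1,"tx": 0,"ty": 0,"tz": 0,"ax": 0,"ay": 0,"az": 0},{"fingers": 1,"tx": 0,"ty": 0,"tz": 0,"ax": 0,"ay": 0,"az": 0},{"fingers": 1,"tx": 0,"ty": 0,"tz": 0,"ax": 0,"ay": 0,"az": 0},{"fingers": 1,"tx": 0,"ty": 0,"tz": 0,"ax": 0,"ay": 0,"az": 0}])

```text
time_s: 4.3
tcp_pos: [0.5349, 0.0475, 0.1147]
ee_rot: [[0.003, -0.3, 0.954], [0.001, 0.954, 0.3], [-1.0, 0.0, 0.003]]
wrist_force: [0.4, -0.5, -0.2]
gripper_width: 0.706
```

play_rows(commands=[{"fingers": 1,"tx": 0,"ty": 0,"tz": 0,"ax": 0,"ay": 0,"az": 0},{"fingers": 1,"tx": 0,"ty": 0,"tz": 0,"ax": 0,"ay": 0,"az": 0},{"fingers": 1,"tx": 0,"ty": 0,"tz": 0,"ax": 0,"ay": 0,"az": 0},{"fingers": 1,"tx": 0,"ty": 0,"tz": 0,"ax": 0,"ay": 0,"az": 0}])

```text
time_s: 4.63
tcp_pos: [0.5342, 0.0479, 0.1135]
ee_rot: [[0.0, -0.3, 0.954], [0.001, 0.954, 0.3], [-1.0, 0.001, 0.001]]
wrist_force: [-1.2, 2.1, 1.3]
gripper_width: 0.432
```

Run:
```python
from h import *
s=r.sense();print(s['tcp_pos'],s['wrist_force'],s['moment'],s['gripper_width'],yaw())
```

```text
[0.53419574 0.04793531 0.11348478] [-1.20927208  2.10132791  1.31926306] [ 0.68540488  0.38044367 -0.05700413] 0.4323243800954569 107.44855194975094
```

play_rows(commands=[{"fingers": 0.0,"tx": 0,"ty": 0,"tz": 0,"ax": 0,"ay": 0,"az": 0},{"fingers": 0.0,"tx": 0,"ty": 0,"tz": 0,"ax": 0,"ay": 0,"az": 0},{"fingers": 0.0,"tx": 0,"ty": 0,"tz": 0,"ax": 0,"ay": 0,"az": 0},{"fingers": 0.0,"tx": 0,"ty": 0,"tz": 0,"ax": 0,"ay": 0,"az": 0}])

```text
time_s: 4.97
tcp_pos: [0.5342, 0.047, 0.1131]
ee_rot: [[-0.0, -0.3, 0.954], [-0.0, 0.954, 0.3], [-1.0, -0.0, -0.0]]
wrist_force: [-0.4, 0.3, -0.6]
gripper_width: 0.497
```

Run:
```python
from h import *
s=r.sense();print(s['tcp_pos'],s['wrist_force'],s['moment'],s['gripper_width'])
plan((.537,.0515,.113),107.6)
c=viewer.capture('side');save(c,'s2.png',(215,130,285,200),5)
c2=viewer.capture('top');
for k in(c,c2):
  for z in (.109,.127): print(proj(k,s['tcp_pos']*[1,1,0]+[0,0,z]))
```

```text
[0.53416046 0.04703469 0.1131473 ] [-0.37827038  0.27601841 -0.57885248] [-0.04170739  0.01486073 -0.03612534] 0.49671805425762644
at [0.5342 0.047  0.1131] yaw 107.45 j [ 22.  21. -22.   0. -47. -95.] -> t [0.0002 0.0045 0.0054] a [-0.0008 -0.0001  0.0001] rows>=1
[250.36645114 170.10005397]
[250.23507958 165.39886361]
[282.17842254 190.27840461]
[282.36003672 189.5361717 ]
```

View pics/s2.png

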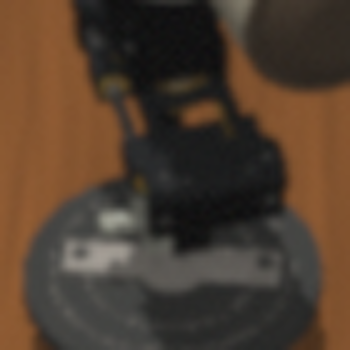

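play_rows(commands=[{"fingers": 0.0,"tx": 0,"ty": 0.0045,"tz": 0.0054,"ax": 0,"ay": 0,"az": 0},{"fingers": 0.0,"tx": 0,"ty": 0.0045,"tz": 0.0054,"ax": 0,"ay": 0,"az": 0},{"fingers": 0.0,"tx": 0,"ty": 0.0045,"tz": 0.0054,"ax": 0,"ay": 0,"az": 0},{"fingers": 0.0,"tx": 0,"ty": 0.0045,"tz": 0.0054,"ax": 0,"ay": 0,"az": 0}])

```text
time_s: 5.4
tcp_pos: [0.5371, 0.0518, 0.1132]
ee_rot: [[-0.0, -0.3, 0.954], [-0.0, 0.954, 0.3], [-1.0, 0.0, -0.0]]
wrist_force: [-0.4, -0.1, 0.9]
gripper_width: 0.5
```

play_rows(commands=[{"fingers": 1,"tx": 0,"ty": 0,"tz": 0,"ax": 0,"ay": 0,"az": 0},{"fingers": 1,"tx": 0,"ty": 0,"tz": 0,"ax": 0,"ay": 0,"az": 0},{"fingers": 1,"tx": 0,"ty": 0,"tz": 0,"ax": 0,"ay": 0,"az": 0},{"fingers": 1,"tx": 0,"ty": 0,"tz": 0,"ax": 0,"ay": 0,"az": 0},{"fingers": 1,"tx": 0,"ty": 0,"tz": 0,"ax": 0,"ay": 0,"az": 0}])

```text
time_s: 5.82
tcp_pos: [0.537, 0.0516, 0.1133]
ee_rot: [[-0.0, -0.3, 0.954], [-0.0, 0.954, 0.3], [-1.0, 0.0, -0.0]]
wrist_force: [0.6, 0.3, -0.0]
gripper_width: 0.431
```

Run:
```python
from h import *
s=r.sense();print(s['tcp_pos'],s['wrist_force'],s['moment'],s['gripper_width'],yaw())
```

```text
[0.53702367 0.05159232 0.11331062] [ 0.5819452   0.32000055 -0.04985811] [-0.0770471  -0.02455929 -0.00894269] 0.4312670005968986 107.44682938603943
```

play_rows(commands=[{"fingers": 1,"tx": 0,"ty": 0,"tz": 0,"ax": -0.03,"ay": 0,"az": 0},{"fingers": 1,"tx": 0,"ty": 0,"tz": 0,"ax": -0.06,"ay": 0,"az": 0},{"fingers": 1,"tx": 0,"ty": 0,"tz": 0,"ax": -0.09,"ay": 0,"az": 0},{"fingers": 1,"tx": 0,"ty": 0,"tz": 0,"ax": -0.12,"ay": 0,"az": 0},{"fingers": 1,"tx": 0,"ty": 0,"tz": 0,"ax": -0.15,"ay": 0,"az": 0}])

```text
time_s: 6.23
tcp_pos: [0.537, 0.0517, 0.1133]
ee_rot: [[-0.0, -0.704, 0.711], [0.0, 0.711, 0.704], [-1.0, 0.0, 0.0]]
wrist_force: [-1.0, -0.9, -0.6]
gripper_width: 0.434
```

play_rows(commands=[{"fingers": 1,"tx": 0,"ty": 0,"tz": 0,"ax": -0.03,"ay": 0,"az": 0},{"fingers": 1,"tx": 0,"ty": 0,"tz": 0,"ax": -0.06,"ay": 0,"az": 0},{"fingers": 1,"tx": 0,"ty": 0,"tz": 0,"ax": -0.09,"ay": 0,"az": 0},{"fingers": 1,"tx": 0,"ty": 0,"tz": 0,"ax": -0.12,"ay": 0,"az": 0},{"fingers": 1,"tx": 0,"ty": 0,"tz": 0,"ax": -0.15,"ay": 0,"az": 0}])

```text
time_s: 6.65
tcp_pos: [0.5369, 0.0515, 0.1133]
ee_rot: [[-0.0, -0.95, 0.314], [-0.0, 0.314, 0.95], [-1.0, 0.0, -0.0]]
wrist_force: [0.2, -0.5, -0.1]
gripper_width: 0.438
```

play_rows(commands=[{"fingers": 1,"tx": 0,"ty": 0,"tz": 0,"ax": -0.03,"ay": 0,"az": 0},{"fingers": 1,"tx": 0,"ty": 0,"tz": 0,"ax": -0.06,"ay": 0,"az": 0},{"fingers": 1,"tx": 0,"ty": 0,"tz": 0,"ax": -0.09,"ay": 0,"az": 0},{"fingers": 1,"tx": 0,"ty": 0,"tz": 0,"ax": -0.1,"ay": 0,"az": 0},{"fingers": 1,"tx": 0,"ty": 0,"tz": 0,"ax": -0.1,"ay": 0,"az": 0}])

```text
time_s: 7.07
tcp_pos: [0.5371, 0.0514, 0.1133]
ee_rot: [[-0.0, -1.0, 0.009], [-0.0, 0.009, 1.0], [-1.0, 0.0, -0.0]]
wrist_force: [0.3, -1.5, -1.3]
gripper_width: 0.434
```

Run:
```python
from h import *
s=r.sense();print(s['tcp_pos'],s['wrist_force'],s['moment'],s['gripper_width'],yaw(),s['joints'])
```

```text
[0.53708076 0.05136564 0.11327976] [ 0.29082923 -1.54400353 -1.31061402] [-0.45004326 -0.09197967 -0.02190475] 0.4340474956378117 179.4720084963808 [ 2.27022687e+01  2.13229178e+01 -2.13945192e+01  2.61377943e-02
 -4.72959298e+01 -2.32479885e+01]
```

play_rows(commands=[{"fingers": 1,"tx": -0.005,"ty": 0,"tz": 0,"ax": 0,"ay": 0,"az": 0},{"fingers": 1,"tx": -0.01,"ty": 0,"tz": 0,"ax": 0,"ay": 0,"az": 0},{"fingers": 1,"tx": -0.016,"ty": 0,"tz": 0,"ax": 0,"ay": 0,"az": 0},{"fingers": 1,"tx": -0.022,"ty": 0,"tz": 0,"ax": 0,"ay": 0,"az": 0},{"fingers": 1,"tx": -0.028,"ty": 0,"tz": 0,"ax": 0,"ay": 0,"az": 0}])

```text
time_s: 7.48
tcp_pos: [0.5371, 0.0517, 0.1349]
ee_rot: [[0.0, -1.0, 0.01], [0.0, 0.01, 1.0], [-1.0, -0.0, 0.0]]
wrist_force: [1.4, -0.9, -2.3]
gripper_width: 0.435
```

play_rows(commands=[{"fingers": 1,"tx": -0.02,"ty": 0,"tz": 0,"ax": 0,"ay": 0,"az": 0},{"fingers": 1,"tx": -0.04,"ty": 0,"tz": 0,"ax": 0,"ay": 0,"az": 0},{"fingers": 1,"tx": -0.06,"ty": 0,"tz": 0,"ax": 0,"ay": 0,"az": 0},{"fingers": 1,"tx": -0.07,"ty": 0,"tz": 0,"ax": 0,"ay": 0,"az": 0},{"fingers": 1,"tx": -0.07,"ty": 0,"tz": 0,"ax": 0,"ay": 0,"az": 0}])

```text
time_s: 7.9
tcp_pos: [0.5379, 0.0522, 0.1891]
ee_rot: [[0.004, -1.0, 0.009], [0.002, 0.009, 1.0], [-1.0, -0.004, 0.002]]
wrist_force: [0.2, 0.7, -1.2]
gripper_width: 0.434
```

Run:
```python
from h import *
plan((.57,-.135,.022),179.5)
c=viewer.capture('side');save(c,'s3.png',(190,80,320,210),4)
print(proj(c,r.sense()['tcp_pos']))
```

```text
at [0.5379 0.0522 0.1891] yaw 179.47 j [ 23.  16. -16.   0. -57. -23.] -> t [ 0.2226 -0.0442 -0.2495] a [-0.0002  0.0005  0.0013] rows>=7
[248.59584139 150.07700413]
```

View pics/s3.png

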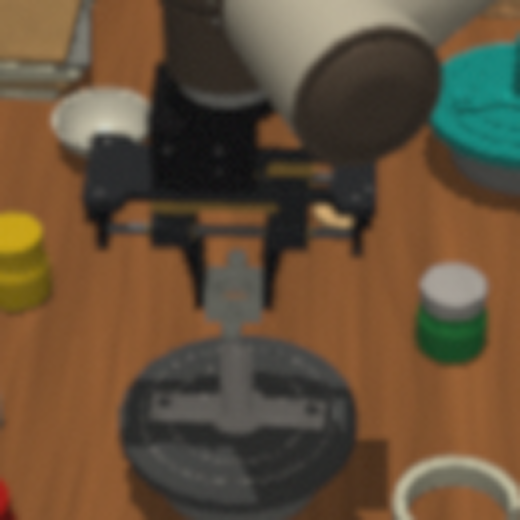

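play_rows(commands=[{"fingers": 1,"tx": 0,"ty": -0.02,"tz": -0.05,"ax": 0,"ay": 0,"az": 0},{"fingers": 1,"tx": 0,"ty": -0.04,"tz": -0.1,"ax": 0,"ay": 0,"az": 0},{"fingers": 1,"tx": 0,"ty": -0.044,"tz": -0.15,"ax": 0,"ay": 0,"az": 0},{"fingers": 1,"tx": 0,"ty": -0.044,"tz": -0.2,"ax": 0,"ay": 0,"az": 0},{"fingers": 1,"tx": 0,"ty": -0.044,"tz": -0.25,"ax": 0,"ay": 0,"az": 0}])

```text
time_s: 8.37
tcp_pos: [0.5674, -0.1375, 0.1852]
ee_rot: [[-0.003, -1.0, 0.009], [0.001, 0.009, 1.0], [-1.0, 0.003, 0.001]]
wrist_force: [0.3, 0.2, -1.5]
gripper_width: 0.431
```

play_rows(commands=[{"fingers": 1,"tx": 0.05,"ty": 0,"tz": 0,"ax": 0,"ay": 0,"az": 0},{"fingers": 1,"tx": 0.1,"ty": 0,"tz": 0,"ax": 0,"ay": 0,"az": 0},{"fingers": 1,"tx": 0.15,"ty": 0,"tz": 0,"ax": 0,"ay": 0,"az": 0},{"fingers": 1,"tx": 0.19,"ty": 0,"tz": 0,"ax": 0,"ay": 0,"az": 0},{"fingers": 1,"tx": 0.19,"ty": 0,"tz": 0,"ax": 0,"ay": 0,"az": 0}])

```text
time_s: 8.78
tcp_pos: [0.5621, -0.136, 0.0367]
ee_rot: [[-0.017, -1.0, 0.012], [0.001, 0.012, 1.0], [-1.0, 0.017, 0.001]]
wrist_force: [-1.8, 0.5, -1.2]
gripper_width: 0.436
```

play_rows(commands=[{"fingers": 1,"tx": 0,"ty": 0,"tz": 0,"ax": 0,"ay": 0,"az": 0},{"fingers": 1,"tx": 0,"ty": 0,"tz": 0,"ax": 0,"ay": 0,"az": 0},{"fingers": 1,"tx": 0,"ty": 0,"tz": 0,"ax": 0,"ay": 0,"az": 0}])

```text
time_s: 9.03
tcp_pos: [0.5701, -0.136, 0.0466]
ee_rot: [[0.005, -1.0, 0.009], [-0.0, 0.009, 1.0], [-1.0, -0.005, -0.0]]
wrist_force: [0.7, 0.2, -0.9]
gripper_width: 0.432
```

Run:
```python
from h import *
plan((.57,-.135,.0225),179.5)
```

```text
at [ 0.5701 -0.136   0.0466] yaw 179.49 j [  2.  30. -18.   0. -41.  -3.] -> t [0.0322 0.0003 0.0014] a [-0.     -0.0001  0.0014] rows>=1
```

play_rows(commands=[{"fingers": 1,"tx": 0.009,"ty": 0,"tz": 0,"ax": 0,"ay": 0,"az": 0},{"fingers": 1,"tx": 0.017,"ty": 0,"tz": 0,"ax": 0,"ay": 0,"az": 0},{"fingers": 1,"tx": 0.022,"ty": 0,"tz": 0,"ax": 0,"ay": 0,"az": 0},{"fingers": 1,"tx": 0.0255,"ty": 0,"tz": 0,"ax": 0,"ay": 0,"az": 0},{"fingers": 1,"tx": 0.028,"ty": 0,"tz": 0,"ax": 0,"ay": 0,"az": 0}])

```text
time_s: 9.45
tcp_pos: [0.5681, -0.1361, 0.0229]
ee_rot: [[-0.0, -1.0, 0.01], [-0.0, 0.01, 1.0], [-1.0, 0.0, -0.0]]
wrist_force: [0.7, 0.4, 0.4]
gripper_width: 0.431
```

play_rows(commands=[{"fingers": 1,"tx": 0,"ty": 0,"tz": 0,"ax": 0,"ay": 0,"az": 0},{"fingers": 1,"tx": 0,"ty": 0,"tz": 0,"ax": 0,"ay": 0,"az": 0},{"fingers": 1,"tx": 0,"ty": 0,"tz": 0,"ax": 0,"ay": 0,"az": 0}])

```text
time_s: 9.7
tcp_pos: [0.5684, -0.1362, 0.0234]
ee_rot: [[0.0, -1.0, 0.01], [-0.0, 0.01, 1.0], [-1.0, -0.0, -0.0]]
wrist_force: [-0.2, -0.2, -1.4]
gripper_width: 0.434
```

play_rows(commands=[{"fingers": -1,"tx": 0,"ty": 0,"tz": 0,"ax": 0,"ay": 0,"az": 0},{"fingers": -1,"tx": 0,"ty": 0,"tz": 0,"ax": 0,"ay": 0,"az": 0},{"fingers": -1,"tx": 0,"ty": 0,"tz": 0,"ax": 0,"ay": 0,"az": 0},{"fingers": -1,"tx": 0,"ty": 0,"tz": 0,"ax": 0,"ay": 0,"az": 0},{"fingers": -1,"tx": 0,"ty": 0,"tz": 0,"ax": 0,"ay": 0,"az": 0}])

```text
time_s: 10.12
tcp_pos: [0.5684, -0.1362, 0.0234]
ee_rot: [[0.0, -1.0, 0.01], [-0.0, 0.01, 1.0], [-1.0, -0.0, -0.0]]
wrist_force: [0.7, 0.3, 0.1]
gripper_width: 0.725
```

play_rows(commands=[{"fingers": -1,"tx": -0.02,"ty": 0,"tz": 0,"ax": 0,"ay": 0,"az": 0},{"fingers": -1,"tx": -0.07,"ty": 0,"tz": 0,"ax": 0,"ay": 0,"az": 0},{"fingers": -1,"tx": -0.12,"ty": 0,"tz": 0,"ax": 0,"ay": 0,"az": 0},{"fingers": -1,"tx": -0.17,"ty": 0,"tz": 0,"ax": 0,"ay": 0,"az": 0},{"fingers": -1,"tx": -0.22,"ty": 0,"tz": 0,"ax": 0,"ay": 0,"az": 0}])

```text
time_s: 10.53
tcp_pos: [0.5679, -0.1362, 0.1901]
ee_rot: [[-0.0, -1.0, 0.01], [-0.0, 0.01, 1.0], [-1.0, 0.0, -0.0]]
wrist_force: [0.7, -0.3, 0.0]
gripper_width: 0.993
```

play_rows(commands=[{"fingers": -1,"tx": 0,"ty": 0,"tz": 0.05,"ax": 0,"ay": 0,"az": 0},{"fingers": -1,"tx": 0,"ty": 0,"tz": 0.1,"ax": 0,"ay": 0,"az": 0},{"fingers": -1,"tx": 0,"ty": 0,"tz": 0.15,"ax": 0,"ay": 0,"az": 0},{"fingers": -1,"tx": 0,"ty": 0,"tz": 0.2,"ax": 0,"ay": 0,"az": 0},{"fingers": -1,"tx": 0,"ty": 0,"tz": 0.25,"ax": 0,"ay": 0,"az": 0}])

```text
time_s: 10.95
tcp_pos: [0.5697, 0.0529, 0.1887]
ee_rot: [[0.001, -1.0, 0.01], [0.0, 0.01, 1.0], [-1.0, -0.001, 0.0]]
wrist_force: [0.4, -0.3, -0.2]
gripper_width: 1.0
```

play_rows(commands=[{"fingers": -1,"tx": 0,"ty": -0.005,"tz": 0.05,"ax": 0,"ay": 0,"az": 0},{"fingers": -1,"tx": 0,"ty": -0.01,"tz": 0.1,"ax": 0,"ay": 0,"az": 0},{"fingers": -1,"tx": 0,"ty": -0.02,"tz": 0.15,"ax": 0,"ay": 0,"az": 0},{"fingers": -1,"tx": 0,"ty": -0.025,"tz": 0.2,"ax": 0,"ay": 0,"az": 0},{"fingers": -1,"tx": 0,"ty": -0.03,"tz": 0.24,"ax": 0,"ay": 0,"az": 0}])

```text
time_s: 11.37
tcp_pos: [0.5942, 0.2338, 0.1883]
ee_rot: [[0.0, -1.0, 0.008], [0.0, 0.008, 1.0], [-1.0, -0.0, 0.0]]
wrist_force: [-1.2, -1.0, 0.8]
gripper_width: 0.999
```

play_rows(commands=[{"fingers": -1,"tx": 0,"ty": 0,"tz": 0.02,"ax": 0,"ay": 0,"az": 0},{"fingers": -1,"tx": 0,"ty": 0,"tz": 0.02,"ax": 0,"ay": 0,"az": 0},{"fingers": -1,"tx": 0,"ty": 0,"tz": 0.02,"ax": 0,"ay": 0,"az": 0},{"fingers": -1,"tx": 0,"ty": 0,"tz": 0.02,"ax": 0,"ay": 0,"az": 0},{"fingers": -1,"tx": 0,"ty": 0,"tz": 0.02,"ax": 0,"ay": 0,"az": 0}])

```text
time_s: 11.78
tcp_pos: [0.5943, 0.2446, 0.1885]
ee_rot: [[-0.0, -1.0, 0.011], [-0.0, 0.011, 1.0], [-1.0, 0.0, -0.0]]
wrist_force: [0.4, -0.8, -0.0]
gripper_width: 1.002
```

```bash
cat >> h.py <<'E'
def look(q=None):
    ct=viewer.capture('top');cs=viewer.capture('side')
    for n,c in(('top',ct),('side',cs)):
        seen=[]
        for d in spotter.find_in('ring64',c):
            p=onz(c,d['uv'],.009)
            try: f=fitring(c,d['uv'])
            except Exception as e: f=('x',)
            print(n,round(d['score'],2),np.round(p,3),*[np.round(a,4) for a in f])
        for d in spotter.find_in('nut',c)[:2]: print(n,'nut',round(d['score'],2),np.round(onz(c,d['uv'],.012),4))
    return ct,cs
E
python3 - <<'E'
from h import *
ct,cs=look(); 
for k,v in dict(r64=(.588,.2483),r46=(.4493,.2556),r40=(.4925,.395),r52=(.462,-.2607)).items():
  for n,c in(('t',ct),('s',cs)):
    try:
      print(k,n,*fitring(c,proj(c,v+(.009,))))
    except Exception as e: print(k,n,e)
save(ct,'t4.png',k=1.5)
plan((.588,.2483,.1),179.5)
E
```

```text
top 0.66 [0.596 0.236 0.009] [0.5905 0.2284] [16.3476 48.5162]
top 0.66 [0.444 0.269 0.009] [0.4486 0.2568] [43.3103 44.7028]
top 0.63 [ 0.477 -0.253  0.009] [ 0.461  -0.2596] [49.661  50.5389]
top 0.46 [0.466 0.386 0.009] [0.4463 0.4142] [46.0467 95.9156]
top nut 0.55 [ 0.5672 -0.1236  0.012 ]
side 0.71 [0.504 0.391 0.009] [0.5031 0.4043] [12.2228 32.207 ]
side 0.69 [0.446 0.264 0.009] [0.4501 0.2545] [44.8854 45.5815]
side 0.57 [0.586 0.263 0.009] [0.5887 0.2504] [58.5602 64.227 ]
side nut 0.59 [0.7326 0.1148 0.012 ]
side nut 0.58 [0.5234 0.049  0.012 ]
r64 t [0.55085508 0.26837622] [30.23469849 57.17023315]
r64 s [0.588777   0.25048481] [57.53601685 62.98522949]
r46 t [0.44857056 0.25674658] [43.24923706 44.68105469]
r46 s [0.45009409 0.25448289] [44.85647583 45.54811707]
r40 t [0.46874087 0.42640576] [37.8590271  80.73198853]
r40 s [0.50261846 0.40408042] [15.25720978 35.63429871]
r52 t [ 0.46094644 -0.25964778] [49.56390686 50.44662781]
r52 s [ 0.4845144  -0.29232686] [ 67.99682617 151.60760498]
at [0.5945 0.2455 0.1885] yaw 179.4 j [ 37.  26.  -1.  -0. -63. -37.] -> t [0.118  0.0088 0.0036] a [-0.0005  0.      0.    ] rows>=3
```

View pics/t4.png

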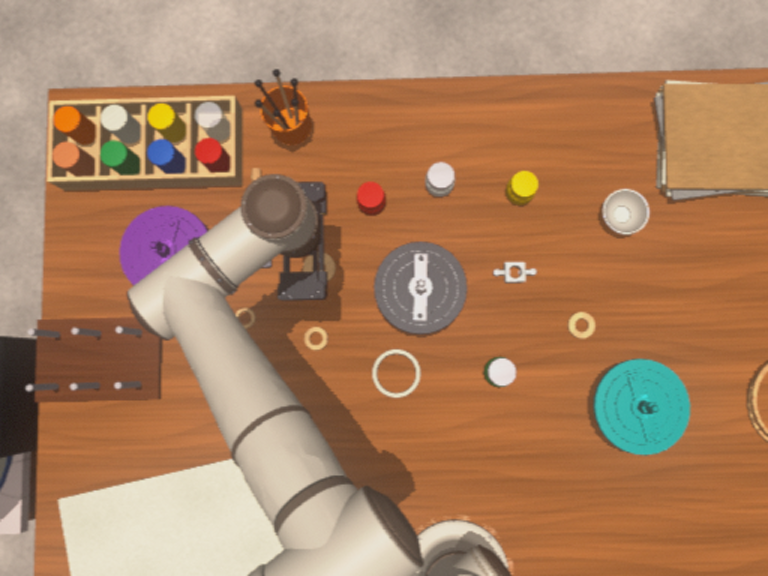

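The nut stands upright at (515,272) in the picture, the rings are in place; the gripper is over the largest ring. Descend on it.

play_rows(commands=[{"fingers": -1,"tx": 0.03,"ty": 0.009,"tz": 0.004,"ax": 0,"ay": 0,"az": 0},{"fingers": -1,"tx": 0.07,"ty": 0.009,"tz": 0.004,"ax": 0,"ay": 0,"az": 0},{"fingers": -1,"tx": 0.11,"ty": 0.009,"tz": 0.004,"ax": 0,"ay": 0,"az": 0},{"fingers": -1,"tx": 0.14,"ty": 0.009,"tz": 0.004,"ax": 0,"ay": 0,"az": 0},{"fingers": -1,"tx": 0.165,"ty": 0.009,"tz": 0.004,"ax": 0,"ay": 0,"az": 0}])

```text
time_s: 12.5
tcp_pos: [0.5869, 0.2485, 0.0625]
ee_rot: [[-0.002, -1.0, 0.01], [-0.001, 0.01, 1.0], [-1.0, 0.002, -0.001]]
wrist_force: [0.1, -0.1, 0.5]
gripper_width: 1.003
```

play_rows(commands=[{"fingers": -1,"tx": 0.02,"ty": 0,"tz": 0,"ax": 0,"ay": 0,"az": 0},{"fingers": -1,"tx": 0.035,"ty": 0,"tz": 0,"ax": 0,"ay": 0,"az": 0},{"fingers": -1,"tx": 0.047,"ty": 0,"tz": 0,"ax": 0,"ay": 0,"az": 0},{"fingers": -1,"tx": 0.054,"ty": 0,"tz": 0,"ax": 0,"ay": 0,"az": 0},{"fingers": -1,"tx": 0.057,"ty": 0,"tz": 0,"ax": 0,"ay": 0,"az": 0}])

```text
time_s: 12.92
tcp_pos: [0.5877, 0.2491, 0.0214]
ee_rot: [[-0.0, -1.0, 0.01], [-0.0, 0.01, 1.0], [-1.0, 0.0, -0.0]]
wrist_force: [0.4, -0.5, -0.0]
gripper_width: 1.001
```

play_rows(commands=[{"fingers": 1,"tx": 0,"ty": 0,"tz": 0,"ax": 0,"ay": 0,"az": 0},{"fingers": 1,"tx": 0,"ty": 0,"tz": 0,"ax": 0,"ay": 0,"az": 0},{"fingers": 1,"tx": 0,"ty": 0,"tz": 0,"ax": 0,"ay": 0,"az": 0},{"fingers": 1,"tx": 0,"ty": 0,"tz": 0,"ax": 0,"ay": 0,"az": 0},{"fingers": 1,"tx": 0,"ty": 0,"tz": 0,"ax": 0,"ay": 0,"az": 0}])

```text
time_s: 13.33
tcp_pos: [0.5881, 0.2494, 0.0226]
ee_rot: [[0.001, -1.0, 0.01], [0.001, 0.01, 1.0], [-1.0, -0.001, 0.001]]
wrist_force: [0.4, 0.2, 1.5]
gripper_width: 0.725
```

Run:
```python
from h import *
s=r.sense();print(s['gripper_width']*87);plan((.537,.0515,.19))
```

```text
63.07162344570213
at [0.5881 0.2494 0.0226] yaw 179.45 j [ 37.  36. -11.   0. -43. -38.] -> t [-0.2235  0.0653 -0.2644] a [0.     0.0002 0.0004] rows>=7
```

play_rows(commands=[{"fingers": 1,"tx": -0.02,"ty": 0,"tz": 0,"ax": 0,"ay": 0,"az": 0},{"fingers": 1,"tx": -0.07,"ty": 0,"tz": 0,"ax": 0,"ay": 0,"az": 0},{"fingers": 1,"tx": -0.12,"ty": 0,"tz": 0,"ax": 0,"ay": 0,"az": 0},{"fingers": 1,"tx": -0.17,"ty": 0,"tz": 0,"ax": 0,"ay": 0,"az": 0},{"fingers": 1,"tx": -0.22,"ty": 0,"tz": 0,"ax": 0,"ay": 0,"az": 0}])

```text
time_s: 13.75
tcp_pos: [0.5874, 0.249, 0.1888]
ee_rot: [[0.0, -1.0, 0.01], [0.0, 0.01, 1.0], [-1.0, -0.0, 0.0]]
wrist_force: [0.5, 1.4, -0.2]
gripper_width: 0.716
```

play_rows(commands=[{"fingers": 1,"tx": 0,"ty": 0.013,"tz": -0.05,"ax": 0,"ay": 0,"az": 0},{"fingers": 1,"tx": 0,"ty": 0.026,"tz": -0.1,"ax": 0,"ay": 0,"az": 0},{"fingers": 1,"tx": 0,"ty": 0.04,"tz": -0.15,"ax": 0,"ay": 0,"az": 0},{"fingers": 1,"tx": 0,"ty": 0.053,"tz": -0.2,"ax": 0,"ay": 0,"az": 0},{"fingers": 1,"tx": 0,"ty": 0.065,"tz": -0.24,"ax": 0,"ay": 0,"az": 0}])

```text
time_s: 14.17
tcp_pos: [0.5359, 0.0675, 0.1872]
ee_rot: [[0.0, -1.0, 0.01], [0.0, 0.01, 1.0], [-1.0, -0.0, 0.0]]
wrist_force: [0.7, -0.5, -1.0]
gripper_width: 0.721
```

play_rows(commands=[{"fingers": 1,"tx": 0,"ty": 0,"tz": -0.015,"ax": 0,"ay": 0,"az": 0},{"fingers": 1,"tx": 0,"ty": 0,"tz": -0.023,"ax": 0,"ay": 0,"az": 0},{"fingers": 1,"tx": 0,"ty": 0,"tz": -0.023,"ax": 0,"ay": 0,"az": 0},{"fingers": 1,"tx": 0,"ty": 0,"tz": -0.023,"ax": 0,"ay": 0,"az": 0},{"fingers": 1,"tx": 0,"ty": 0,"tz": -0.023,"ax": 0,"ay": 0,"az": 0}])

```text
time_s: 14.58
tcp_pos: [0.5377, 0.0535, 0.1867]
ee_rot: [[0.0, -1.0, 0.008], [0.0, 0.008, 1.0], [-1.0, -0.0, 0.0]]
wrist_force: [-0.3, 0.3, -0.4]
gripper_width: 0.718
```

Run:
```python
from h import *
s=r.sense();print(s['gripper_width']*87);plan((.537,.0520,.09))
c=viewer.capture('side');save(c,'s5.png',(210,100,290,190),5)
for z in(.066,.127,.165):print(proj(c,(.5372,.0515,z)))
```

```text
62.42870698890803
at [0.5377 0.0535 0.1867] yaw 179.51 j [ 23.  17. -16.  -0. -57. -23.] -> t [ 0.1289  0.0009 -0.002 ] a [0.     0.0001 0.0001] rows>=3
[249.55793626 182.04556747]
[249.08707537 166.44176634]
[248.77895909 156.23113896]
```

View pics/s5.png

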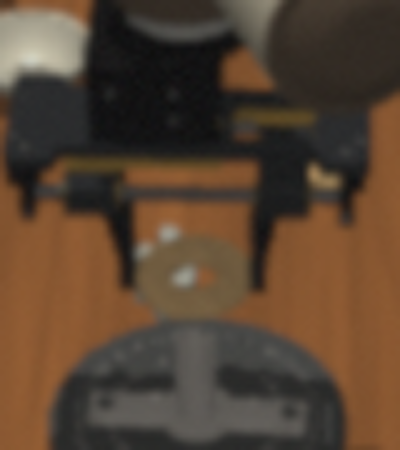

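play_rows(commands=[{"fingers": 1,"tx": 0.02,"ty": 0.0007,"tz": -0.001,"ax": 0,"ay": 0,"az": 0},{"fingers": 1,"tx": 0.04,"ty": 0.0007,"tz": -0.001,"ax": 0,"ay": 0,"az": 0},{"fingers": 1,"tx": 0.05,"ty": 0.0007,"tz": -0.001,"ax": 0,"ay": 0,"az": 0},{"fingers": 1,"tx": 0.06,"ty": 0.0007,"tz": -0.001,"ax": 0,"ay": 0,"az": 0},{"fingers": 1,"tx": 0.065,"ty": 0.0007,"tz": -0.001,"ax": 0,"ay": 0,"az": 0}])

```text
time_s: 15.05
tcp_pos: [0.5364, 0.0521, 0.137]
ee_rot: [[-0.001, -1.0, 0.009], [-0.001, 0.009, 1.0], [-1.0, 0.001, -0.001]]
wrist_force: [0.8, -0.4, -0.5]
gripper_width: 0.718
```

play_rows(commands=[{"fingers": 1,"tx": 0.006,"ty": 0,"tz": 0,"ax": 0,"ay": 0,"az": 0},{"fingers": 1,"tx": 0.012,"ty": 0,"tz": 0,"ax": 0,"ay": 0,"az": 0},{"fingers": 1,"tx": 0.018,"ty": 0,"tz": 0,"ax": 0,"ay": 0,"az": 0},{"fingers": 1,"tx": 0.024,"ty": 0,"tz": 0,"ax": 0,"ay": 0,"az": 0},{"fingers": 1,"tx": 0.03,"ty": 0,"tz": 0,"ax": 0,"ay": 0,"az": 0}])

```text
time_s: 15.47
tcp_pos: [0.5367, 0.0517, 0.1154]
ee_rot: [[0.001, -1.0, 0.01], [0.0, 0.01, 1.0], [-1.0, -0.001, 0.0]]
wrist_force: [0.1, 0.6, -0.1]
gripper_width: 0.72
```

Run:
```python
from h import *
s=r.sense();print(s['gripper_width']*87,s['wrist_force'],s['moment']);plan((.537,.0520,.089))
```

```text
62.65304480009292 [ 0.12369442  0.6312674  -0.05740241] [0.00477359 0.08663442 0.02178316]
at [0.5367 0.0517 0.1154] yaw 179.45 j [ 23.  21. -21.   0. -48. -23.] -> t [ 0.0352 -0.0004  0.0004] a [0.     0.0001 0.0002] rows>=1
```

play_rows(commands=[{"fingers": 1,"tx": 0.008,"ty": 0,"tz": 0,"ax": 0,"ay": 0,"az": 0},{"fingers": 1,"tx": 0.016,"ty": 0,"tz": 0,"ax": 0,"ay": 0,"az": 0},{"fingers": 1,"tx": 0.024,"ty": 0,"tz": 0,"ax": 0,"ay": 0,"az": 0},{"fingers": 1,"tx": 0.03,"ty": 0,"tz": 0,"ax": 0,"ay": 0,"az": 0},{"fingers": 1,"tx": 0.0335,"ty": 0,"tz": 0,"ax": 0,"ay": 0,"az": 0}])

```text
time_s: 15.88
tcp_pos: [0.5364, 0.0516, 0.0896]
ee_rot: [[-0.001, -1.0, 0.01], [-0.0, 0.01, 1.0], [-1.0, 0.001, -0.0]]
wrist_force: [0.1, 0.3, -0.7]
gripper_width: 0.717
```

play_rows(commands=[{"fingers": 1,"tx": 0,"ty": 0,"tz": 0,"ax": 0,"ay": 0,"az": 0},{"fingers": -0.65,"tx": 0,"ty": 0,"tz": 0,"ax": 0,"ay": 0,"az": 0},{"fingers": -0.65,"tx": 0,"ty": 0,"tz": 0,"ax": 0,"ay": 0,"az": 0},{"fingers": -0.65,"tx": 0,"ty": 0,"tz": 0,"ax": 0,"ay": 0,"az": 0},{"fingers": -0.65,"tx": 0,"ty": 0,"tz": 0,"ax": 0,"ay": 0,"az": 0}])

```text
time_s: 16.3
tcp_pos: [0.5367, 0.0517, 0.0907]
ee_rot: [[0.001, -1.0, 0.01], [0.0, 0.01, 1.0], [-1.0, -0.001, 0.0]]
wrist_force: [-0.4, 0.1, -0.9]
gripper_width: 0.817
```

play_rows(commands=[{"fingers": -1,"tx": -0.02,"ty": 0,"tz": 0,"ax": 0,"ay": 0,"az": 0},{"fingers": -1,"tx": -0.06,"ty": 0,"tz": 0,"ax": 0,"ay": 0,"az": 0},{"fingers": -1,"tx": -0.1,"ty": 0,"tz": 0,"ax": 0,"ay": 0,"az": 0},{"fingers": -1,"tx": -0.12,"ty": 0,"tz": 0,"ax": 0,"ay": 0,"az": 0},{"fingers": -1,"tx": -0.135,"ty": 0,"tz": 0,"ax": 0,"ay": 0,"az": 0}])

```text
time_s: 16.72
tcp_pos: [0.5375, 0.0519, 0.1945]
ee_rot: [[0.004, -1.0, 0.009], [0.001, 0.009, 1.0], [-1.0, -0.004, 0.001]]
wrist_force: [-0.0, 0.0, -0.3]
gripper_width: 0.991
```

Run:
```python
from h import *
plan((.462,-.2607,.19))
c=viewer.capture('side');save(c,'s6.png',(210,100,290,200),5)
```

```text
at [0.5375 0.0519 0.1945] yaw 179.47 j [ 23.  16. -16.   0. -58. -23.] -> t [ 0.005   0.0968 -0.4178] a [0.     0.0004 0.0014] rows>=8
```

View pics/s6.png

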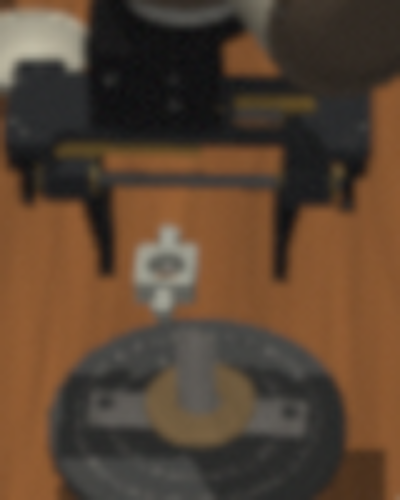

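Ring64 seated on the bar. On to ring52.

play_rows(commands=[{"fingers": -1,"tx": 0,"ty": 0.012,"tz": -0.05,"ax": 0,"ay": 0,"az": 0},{"fingers": -1,"tx": 0,"ty": 0.024,"tz": -0.1,"ax": 0,"ay": 0,"az": 0},{"fingers": -1,"tx": 0,"ty": 0.036,"tz": -0.15,"ax": 0,"ay": 0,"az": 0},{"fingers": -1,"tx": 0,"ty": 0.048,"tz": -0.2,"ax": 0,"ay": 0,"az": 0},{"fingers": -1,"tx": 0,"ty": 0.06,"tz": -0.25,"ax": 0,"ay": 0,"az": 0}])

```text
time_s: 17.18
tcp_pos: [0.4887, -0.1368, 0.1913]
ee_rot: [[-0.0, -1.0, 0.009], [0.0, 0.009, 1.0], [-1.0, 0.0, 0.0]]
wrist_force: [0.2, -0.4, 0.1]
gripper_width: 0.999
```

play_rows(commands=[{"fingers": -1,"tx": 0,"ty": 0.012,"tz": -0.05,"ax": 0,"ay": 0,"az": 0},{"fingers": -1,"tx": 0,"ty": 0.024,"tz": -0.1,"ax": 0,"ay": 0,"az": 0},{"fingers": -1,"tx": 0,"ty": 0.036,"tz": -0.14,"ax": 0,"ay": 0,"az": 0},{"fingers": -1,"tx": 0,"ty": 0.038,"tz": -0.168,"ax": 0,"ay": 0,"az": 0},{"fingers": -1,"tx": 0,"ty": 0.038,"tz": -0.168,"ax": 0,"ay": 0,"az": 0}])

```text
time_s: 17.6
tcp_pos: [0.459, -0.2642, 0.191]
ee_rot: [[-0.001, -1.0, 0.014], [-0.0, 0.014, 1.0], [-1.0, 0.001, -0.0]]
wrist_force: [0.0, -0.1, 0.1]
gripper_width: 1.0
```

play_rows(commands=[{"fingers": -1,"tx": 0,"ty": 0,"tz": 0,"ax": 0,"ay": 0,"az": 0},{"fingers": -1,"tx": 0,"ty": 0,"tz": 0,"ax": 0,"ay": 0,"az": 0},{"fingers": -1,"tx": 0,"ty": 0,"tz": 0,"ax": 0,"ay": 0,"az": 0}])

```text
time_s: 17.85
tcp_pos: [0.4602, -0.2602, 0.1915]
ee_rot: [[-0.0, -1.0, 0.008], [0.0, 0.008, 1.0], [-1.0, 0.0, 0.0]]
wrist_force: [-0.4, 0.3, -0.5]
gripper_width: 0.999
```

Run:
```python
from h import *
ct,cs=look()
for k,v in dict(r46=(.4493,.2556),r40=(.4925,.395),r52=(.462,-.2607)).items():
  for n,c in(('t',ct),('s',cs)):
    try: print(k,n,*fitring(c,proj(c,v+(.009,))))
    except Exception as e: print(k,n,e)
cv2.imwrite('pics/x7.png',cs['image'][60:200,210:350,::-1])
plan((.462,-.2607,.022),179.5)
```

```text
top 0.53 [0.547 0.038 0.009] [0.5846 0.0491] [25.1647 27.4637]
top 0.53 [ 0.455 -0.276  0.009] [ 0.4631 -0.2421] [ 36.4798 105.0866]
top 0.5 [0.454 0.243 0.009] [0.4486 0.2567] [43.23   44.5726]
side 0.72 [0.446 0.271 0.009] [0.4501 0.2545] [44.7221 45.3621]
side 0.65 [ 0.539 -0.008  0.009] [ 0.5397 -0.015 ] [ 54.5345 100.0264]
side 0.61 [ 0.462 -0.266  0.009] [ 0.4628 -0.2576] [44.1068 54.1167]
side 0.43 [0.49  0.392 0.009] [0.4932 0.394 ] [38.5213 40.813 ]
side nut 0.51 [ 0.5711 -0.1319  0.012 ]
r46 t [0.44858379 0.25672849] [43.26091003 44.59328003]
r46 s [0.4500728  0.25447837] [44.70863342 45.34480286]
r40 t [0.49183198 0.39603857] [38.14743347 39.79422913]
r40 s [0.49324756 0.39397378] [38.52133484 40.81296997]
r52 t [ 0.46900747 -0.22567283] [ 25.88806152 132.66445312]
r52 s [ 0.46284248 -0.25780859] [44.81570435 55.00683594]
at [ 0.4603 -0.2605  0.1917] yaw 179.51 j [-12.  15. -17.  -0. -58.  11.] -> t [ 2.263e-01 -2.300e-03 -2.000e-04] a [0.0001 0.     0.    ] rows>=5
```

play_rows(commands=[{"fingers": -1,"tx": 0.03,"ty": -0.002,"tz": 0,"ax": 0,"ay": 0,"az": 0},{"fingers": -1,"tx": 0.07,"ty": -0.002,"tz": 0,"ax": 0,"ay": 0,"az": 0},{"fingers": -1,"tx": 0.11,"ty": -0.002,"tz": 0,"ax": 0,"ay": 0,"az": 0},{"fingers": -1,"tx": 0.14,"ty": -0.002,"tz": 0,"ax": 0,"ay": 0,"az": 0},{"fingers": -1,"tx": 0.165,"ty": -0.002,"tz": 0,"ax": 0,"ay": 0,"az": 0}])

```text
time_s: 18.57
tcp_pos: [0.4608, -0.2607, 0.0661]
ee_rot: [[-0.002, -1.0, 0.009], [0.001, 0.009, 1.0], [-1.0, 0.002, 0.001]]
wrist_force: [-0.6, 0.1, -0.6]
gripper_width: 0.997
```

play_rows(commands=[{"fingers": -0.7,"tx": 0.022,"ty": 0,"tz": 0,"ax": 0,"ay": 0,"az": 0},{"fingers": -0.7,"tx": 0.038,"ty": 0,"tz": 0,"ax": 0,"ay": 0,"az": 0},{"fingers": -0.7,"tx": 0.05,"ty": 0,"tz": 0,"ax": 0,"ay": 0,"az": 0},{"fingers": -0.7,"tx": 0.057,"ty": 0,"tz": 0,"ax": 0,"ay": 0,"az": 0},{"fingers": -0.7,"tx": 0.061,"ty": 0,"tz": 0,"ax": 0,"ay": 0,"az": 0}])

```text
time_s: 18.98
tcp_pos: [0.4616, -0.261, 0.0217]
ee_rot: [[-0.001, -1.0, 0.009], [0.0, 0.009, 1.0], [-1.0, 0.001, 0.0]]
wrist_force: [0.2, 0.3, -0.8]
gripper_width: 0.857
```

play_rows(commands=[{"fingers": 1,"tx": 0,"ty": 0,"tz": 0,"ax": 0,"ay": 0,"az": 0},{"fingers": 1,"tx": 0,"ty": 0,"tz": 0,"ax": 0,"ay": 0,"az": 0},{"fingers": 1,"tx": 0,"ty": 0,"tz": 0,"ax": 0,"ay": 0,"az": 0},{"fingers": 1,"tx": 0,"ty": 0,"tz": 0,"ax": 0,"ay": 0,"az": 0},{"fingers": 1,"tx": 0,"ty": 0,"tz": 0,"ax": 0,"ay": 0,"az": 0}])

```text
time_s: 19.4
tcp_pos: [0.4619, -0.2612, 0.0228]
ee_rot: [[0.001, -1.0, 0.01], [-0.0, 0.01, 1.0], [-1.0, -0.001, -0.0]]
wrist_force: [-0.8, 0.7, 0.8]
gripper_width: 0.573
```

play_rows(commands=[{"fingers": 1,"tx": 0,"ty": 0,"tz": 0,"ax": 0,"ay": 0,"az": 0},{"fingers": 1,"tx": 0,"ty": 0,"tz": 0,"ax": 0,"ay": 0,"az": 0}])

```text
time_s: 19.57
tcp_pos: [0.4619, -0.2612, 0.0228]
ee_rot: [[0.001, -1.0, 0.009], [-0.0, 0.009, 1.0], [-1.0, -0.001, -0.0]]
wrist_force: [-0.5, 0.4, 4.1]
gripper_width: 0.574
```

Run:
```python
from h import *
s=r.sense();print(s['gripper_width']*87);plan((.537,.0517,.19))
```

```text
49.9367697848888
at [ 0.4619 -0.2612  0.0228] yaw 179.46 j [-12.  28. -27.   0. -34.  11.] -> t [-0.223  -0.0964  0.4181] a [-0.     -0.0001  0.0003] rows>=9
```

play_rows(commands=[{"fingers": 1,"tx": -0.02,"ty": 0,"tz": 0,"ax": 0,"ay": 0,"az": 0},{"fingers": 1,"tx": -0.07,"ty": 0,"tz": 0,"ax": 0,"ay": 0,"az": 0},{"fingers": 1,"tx": -0.12,"ty": 0,"tz": 0,"ax": 0,"ay": 0,"az": 0},{"fingers": 1,"tx": -0.17,"ty": 0,"tz": 0,"ax": 0,"ay": 0,"az": 0},{"fingers": 1,"tx": -0.22,"ty": 0,"tz": 0,"ax": 0,"ay": 0,"az": 0}])

```text
time_s: 19.98
tcp_pos: [0.461, -0.261, 0.1888]
ee_rot: [[-0.0, -1.0, 0.01], [0.0, 0.01, 1.0], [-1.0, 0.0, 0.0]]
wrist_force: [1.7, 0.6, -1.0]
gripper_width: 0.569
```

play_rows(commands=[{"fingers": 1,"tx": 0,"ty": -0.012,"tz": 0.05,"ax": 0,"ay": 0,"az": 0},{"fingers": 1,"tx": 0,"ty": -0.024,"tz": 0.1,"ax": 0,"ay": 0,"az": 0},{"fingers": 1,"tx": 0,"ty": -0.036,"tz": 0.15,"ax": 0,"ay": 0,"az": 0},{"fingers": 1,"tx": 0,"ty": -0.048,"tz": 0.2,"ax": 0,"ay": 0,"az": 0},{"fingers": 1,"tx": 0,"ty": -0.06,"tz": 0.25,"ax": 0,"ay": 0,"az": 0}])

```text
time_s: 20.4
tcp_pos: [0.5081, -0.0724, 0.1873]
ee_rot: [[0.0, -1.0, 0.01], [0.0, 0.01, 1.0], [-1.0, -0.0, 0.0]]
wrist_force: [0.4, 0.4, -0.4]
gripper_width: 0.575
```

play_rows(commands=[{"fingers": 1,"tx": 0,"ty": -0.012,"tz": 0.05,"ax": 0,"ay": 0,"az": 0},{"fingers": 1,"tx": 0,"ty": -0.024,"tz": 0.1,"ax": 0,"ay": 0,"az": 0},{"fingers": 1,"tx": 0,"ty": -0.036,"tz": 0.14,"ax": 0,"ay": 0,"az": 0},{"fingers": 1,"tx": 0,"ty": -0.036,"tz": 0.168,"ax": 0,"ay": 0,"az": 0},{"fingers": 1,"tx": 0,"ty": -0.036,"tz": 0.168,"ax": 0,"ay": 0,"az": 0}])

```text
time_s: 20.82
tcp_pos: [0.537, 0.0551, 0.1868]
ee_rot: [[0.0, -1.0, 0.005], [0.001, 0.005, 1.0], [-1.0, -0.0, 0.001]]
wrist_force: [-0.1, -0.5, -0.4]
gripper_width: 0.571
```

play_rows(commands=[{"fingers": 1,"tx": 0,"ty": 0,"tz": 0,"ax": 0,"ay": 0,"az": 0},{"fingers": 1,"tx": 0,"ty": 0,"tz": 0,"ax": 0,"ay": 0,"az": 0},{"fingers": 1,"tx": 0,"ty": 0,"tz": 0,"ax": 0,"ay": 0,"az": 0},{"fingers": 1,"tx": 0,"ty": 0,"tz": 0,"ax": 0,"ay": 0,"az": 0}])

```text
time_s: 21.15
tcp_pos: [0.5363, 0.0505, 0.1872]
ee_rot: [[-0.0, -1.0, 0.011], [-0.0, 0.011, 1.0], [-1.0, 0.0, -0.0]]
wrist_force: [-0.4, -1.1, 0.4]
gripper_width: 0.568
```

Run:
```python
from h import *
s=r.sense();print(s['gripper_width']*87);plan((.537,.0517,.19),179.5)
c=viewer.capture('side');save(c,'s7.png',(210,100,290,190),5)
print(proj(c,(.537,.0517,.168)))
```

```text
49.42570156199338
at [0.5363 0.0505 0.1872] yaw 179.35 j [ 23.  16. -16.  -0. -57. -23.] -> t [-0.0038 -0.0009  0.0016] a [-0.0008 -0.     -0.0001] rows>=1
[248.82309324 155.456508  ]
```

View pics/s7.png

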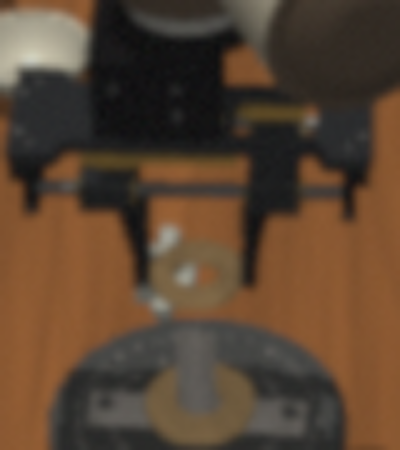

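play_rows(commands=[{"fingers": 1,"tx": 0.02,"ty": -0.0009,"tz": 0.002,"ax": 0,"ay": 0,"az": 0},{"fingers": 1,"tx": 0.04,"ty": -0.0009,"tz": 0.002,"ax": 0,"ay": 0,"az": 0},{"fingers": 1,"tx": 0.05,"ty": -0.0009,"tz": 0.002,"ax": 0,"ay": 0,"az": 0},{"fingers": 1,"tx": 0.06,"ty": -0.0009,"tz": 0.002,"ax": 0,"ay": 0,"az": 0},{"fingers": 1,"tx": 0.065,"ty": -0.0009,"tz": 0.002,"ax": 0,"ay": 0,"az": 0}])

```text
time_s: 21.62
tcp_pos: [0.537, 0.0526, 0.1376]
ee_rot: [[-0.001, -1.0, 0.01], [-0.0, 0.01, 1.0], [-1.0, 0.001, -0.001]]
wrist_force: [0.3, 0.1, 0.1]
gripper_width: 0.571
```

play_rows(commands=[{"fingers": 1,"tx": 0.006,"ty": 0,"tz": 0,"ax": 0,"ay": 0,"az": 0},{"fingers": 1,"tx": 0.012,"ty": 0,"tz": 0,"ax": 0,"ay": 0,"az": 0},{"fingers": 1,"tx": 0.018,"ty": 0,"tz": 0,"ax": 0,"ay": 0,"az": 0},{"fingers": 1,"tx": 0.024,"ty": 0,"tz": 0,"ax": 0,"ay": 0,"az": 0},{"fingers": 1,"tx": 0.028,"ty": 0,"tz": 0,"ax": 0,"ay": 0,"az": 0}])

```text
time_s: 22.03
tcp_pos: [0.5373, 0.0532, 0.117]
ee_rot: [[0.0, -1.0, 0.009], [-0.0, 0.009, 1.0], [-1.0, -0.0, -0.0]]
wrist_force: [-0.1, 0.5, 0.1]
gripper_width: 0.578
```

Run:
```python
from h import *
s=r.sense();print(s['gripper_width']*87,s['wrist_force'],s['moment']);plan((.537,.0520,.0985))
```

```text
50.3131570431231 [-0.10143337  0.47405226  0.12146567] [ 0.00784363  0.07729615 -0.01076609]
at [0.5373 0.0532 0.117 ] yaw 179.46 j [ 23.  21. -21.   0. -48. -23.] -> t [ 0.0247  0.0004 -0.0016] a [-0. -0.  0.] rows>=1
```

play_rows(commands=[{"fingers": 1,"tx": 0.006,"ty": 0,"tz": -0.0015,"ax": 0,"ay": 0,"az": 0},{"fingers": 1,"tx": 0.012,"ty": 0,"tz": -0.0015,"ax": 0,"ay": 0,"az": 0},{"fingers": 1,"tx": 0.018,"ty": 0,"tz": -0.0015,"ax": 0,"ay": 0,"az": 0},{"fingers": 1,"tx": 0.022,"ty": 0,"tz": -0.0015,"ax": 0,"ay": 0,"az": 0},{"fingers": 1,"tx": 0.0245,"ty": 0,"tz": -0.0015,"ax": 0,"ay": 0,"az": 0}])

```text
time_s: 22.45
tcp_pos: [0.537, 0.052, 0.0984]
ee_rot: [[-0.001, -1.0, 0.01], [-0.0, 0.01, 1.0], [-1.0, 0.001, -0.0]]
wrist_force: [-0.5, -0.1, -1.0]
gripper_width: 0.575
```

play_rows(commands=[{"fingers": 1,"tx": 0,"ty": 0,"tz": 0,"ax": 0,"ay": 0,"az": 0},{"fingers": -0.4,"tx": 0,"ty": 0,"tz": 0,"ax": 0,"ay": 0,"az": 0},{"fingers": -0.4,"tx": 0,"ty": 0,"tz": 0,"ax": 0,"ay": 0,"az": 0},{"fingers": -0.4,"tx": 0,"ty": 0,"tz": 0,"ax": 0,"ay": 0,"az": 0},{"fingers": -0.4,"tx": 0,"ty": 0,"tz": 0,"ax": 0,"ay": 0,"az": 0}])

```text
time_s: 22.87
tcp_pos: [0.5374, 0.0521, 0.0993]
ee_rot: [[0.001, -1.0, 0.01], [0.0, 0.01, 1.0], [-1.0, -0.001, 0.0]]
wrist_force: [0.8, 0.6, 0.9]
gripper_width: 0.693
```

play_rows(commands=[{"fingers": -1,"tx": -0.02,"ty": 0,"tz": 0,"ax": 0,"ay": 0,"az": 0},{"fingers": -1,"tx": -0.06,"ty": 0,"tz": 0,"ax": 0,"ay": 0,"az": 0},{"fingers": -1,"tx": -0.1,"ty": 0,"tz": 0,"ax": 0,"ay": 0,"az": 0},{"fingers": -1,"tx": -0.12,"ty": 0,"tz": 0,"ax": 0,"ay": 0,"az": 0},{"fingers": -1,"tx": -0.123,"ty": 0,"tz": 0,"ax": 0,"ay": 0,"az": 0}])

```text
time_s: 23.28
tcp_pos: [0.5393, 0.0526, 0.1954]
ee_rot: [[0.008, -1.0, 0.009], [0.002, 0.009, 1.0], [-1.0, -0.008, 0.002]]
wrist_force: [0.9, -0.0, -0.5]
gripper_width: 0.962
```

Run:
```python
from h import *
plan((.4493,.2556,.19))
c=viewer.capture('side');save(c,'s8.png',(210,100,290,200),5)
```

```text
at [0.5393 0.0526 0.1954] yaw 179.49 j [ 23.  16. -16.   0. -58. -23.] -> t [0.0069 0.1224 0.2696] a [0.     0.0007 0.0025] rows>=6
```

View pics/s8.png

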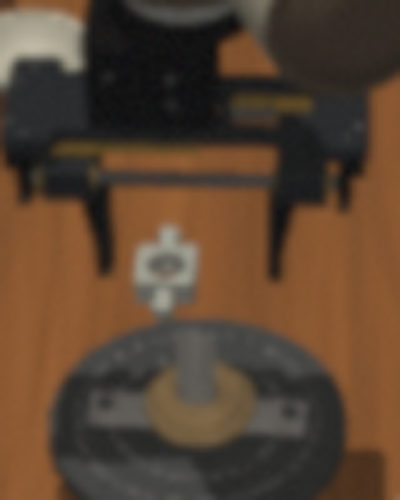

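Ring52 stacked flat. Next ring46.

play_rows(commands=[{"fingers": -1,"tx": 0,"ty": 0.022,"tz": 0.05,"ax": 0,"ay": 0,"az": 0},{"fingers": -1,"tx": 0,"ty": 0.044,"tz": 0.1,"ax": 0,"ay": 0,"az": 0},{"fingers": -1,"tx": 0,"ty": 0.066,"tz": 0.15,"ax": 0,"ay": 0,"az": 0},{"fingers": -1,"tx": 0,"ty": 0.088,"tz": 0.2,"ax": 0,"ay": 0,"az": 0},{"fingers": -1,"tx": 0,"ty": 0.11,"tz": 0.24,"ax": 0,"ay": 0,"az": 0}])

```text
time_s: 23.75
tcp_pos: [0.4549, 0.2344, 0.1898]
ee_rot: [[-0.002, -1.0, 0.009], [-0.001, 0.009, 1.0], [-1.0, 0.002, -0.001]]
wrist_force: [0.1, -0.5, -0.2]
gripper_width: 0.999
```

play_rows(commands=[{"fingers": -1,"tx": 0,"ty": 0.01,"tz": 0.02,"ax": 0,"ay": 0,"az": 0},{"fingers": -1,"tx": 0,"ty": 0.01,"tz": 0.03,"ax": 0,"ay": 0,"az": 0},{"fingers": -1,"tx": 0,"ty": 0.01,"tz": 0.03,"ax": 0,"ay": 0,"az": 0},{"fingers": -1,"tx": 0,"ty": 0.01,"tz": 0.03,"ax": 0,"ay": 0,"az": 0},{"fingers": -1,"tx": 0,"ty": 0.01,"tz": 0.03,"ax": 0,"ay": 0,"az": 0}])

```text
time_s: 24.17
tcp_pos: [0.4493, 0.2543, 0.1906]
ee_rot: [[-0.001, -1.0, 0.011], [-0.001, 0.011, 1.0], [-1.0, 0.001, -0.001]]
wrist_force: [-0.6, -0.0, -0.2]
gripper_width: 0.998
```

Run:
```python
from h import *
ct,cs=look()
for k,v in dict(r46=(.4493,.2556),r40=(.4925,.395)).items():
  for n,c in(('t',ct),('s',cs)):
    try: print(k,n,*fitring(c,proj(c,v+(.009,))))
    except Exception as e: print(k,n,e)
plan((.4493,.2556,.022),179.5)
```

```text
top 0.64 [0.451 0.247 0.009] [0.4722 0.2826] [26.2287 76.3702]
top 0.47 [0.551 0.043 0.009] [0.5661 0.0531] [34.7234 72.3834]
top 0.41 [0.517 0.042 0.009] [0.4944 0.0533] [28.1141 35.7116]
top nut 0.45 [ 0.5728 -0.1218  0.012 ]
top nut 0.25 [0.5405 0.0594 0.012 ]
side 0.6 [0.44  0.275 0.009] [0.4565 0.3147] [32.9019 81.0904]
side nut 0.58 [ 0.5782 -0.1423  0.012 ]
r46 t [0.47464082 0.29430479] [17.49830627 68.64597168]
r46 s [0.44998916 0.25681006] [42.93011475 47.48580933]
r40 t [0.45597964 0.42522173] [27.19803467 34.40706787]
r40 s [0.49324282 0.39400894] [38.52168884 40.85484009]
at [0.4495 0.2548 0.1913] yaw 179.38 j [ 48.  14. -19.  -0. -57. -48.] -> t [2.258e-01 2.000e-04 1.100e-03] a [-0.0007  0.      0.    ] rows>=5
```

play_rows(commands=[{"fingers": -1,"tx": 0.03,"ty": 0,"tz": 0.0011,"ax": 0,"ay": 0,"az": 0},{"fingers": -1,"tx": 0.07,"ty": 0,"tz": 0.0011,"ax": 0,"ay": 0,"az": 0},{"fingers": -1,"tx": 0.11,"ty": 0,"tz": 0.0011,"ax": 0,"ay": 0,"az": 0},{"fingers": -0.6,"tx": 0.14,"ty": 0,"tz": 0.0011,"ax": 0,"ay": 0,"az": 0},{"fingers": -0.6,"tx": 0.165,"ty": 0,"tz": 0.0011,"ax": 0,"ay": 0,"az": 0}])

```text
time_s: 24.88
tcp_pos: [0.4487, 0.2554, 0.0658]
ee_rot: [[-0.001, -1.0, 0.01], [-0.001, 0.01, 1.0], [-1.0, 0.001, -0.001]]
wrist_force: [-0.1, -0.3, 0.5]
gripper_width: 0.918
```

play_rows(commands=[{"fingers": -0.6,"tx": 0.022,"ty": 0,"tz": 0,"ax": 0,"ay": 0,"az": 0},{"fingers": -0.6,"tx": 0.038,"ty": 0,"tz": 0,"ax": 0,"ay": 0,"az": 0},{"fingers": -0.6,"tx": 0.05,"ty": 0,"tz": 0,"ax": 0,"ay": 0,"az": 0},{"fingers": -0.6,"tx": 0.057,"ty": 0,"tz": 0,"ax": 0,"ay": 0,"az": 0},{"fingers": -0.6,"tx": 0.0607,"ty": 0,"tz": 0,"ax": 0,"ay": 0,"az": 0}])

```text
time_s: 25.3
tcp_pos: [0.4492, 0.2561, 0.0215]
ee_rot: [[-0.0, -1.0, 0.01], [-0.0, 0.01, 1.0], [-1.0, 0.0, -0.0]]
wrist_force: [-0.3, 0.6, -0.2]
gripper_width: 0.804
```

play_rows(commands=[{"fingers": 1,"tx": 0,"ty": 0,"tz": 0,"ax": 0,"ay": 0,"az": 0},{"fingers": 1,"tx": 0,"ty": 0,"tz": 0,"ax": 0,"ay": 0,"az": 0},{"fingers": 1,"tx": 0,"ty": 0,"tz": 0,"ax": 0,"ay": 0,"az": 0},{"fingers": 1,"tx": 0,"ty": 0,"tz": 0,"ax": 0,"ay": 0,"az": 0},{"fingers": 1,"tx": 0,"ty": 0,"tz": 0,"ax": 0,"ay": 0,"az": 0}])

```text
time_s: 25.72
tcp_pos: [0.4494, 0.2565, 0.0226]
ee_rot: [[0.001, -1.0, 0.01], [0.001, 0.01, 1.0], [-1.0, -0.001, 0.001]]
wrist_force: [0.2, 0.1, 0.9]
gripper_width: 0.505
```

play_rows(commands=[{"fingers": 1,"tx": 0,"ty": 0,"tz": 0,"ax": 0,"ay": 0,"az": 0},{"fingers": 1,"tx": 0,"ty": 0,"tz": 0,"ax": 0,"ay": 0,"az": 0}])

```text
time_s: 25.88
tcp_pos: [0.4494, 0.2565, 0.0226]
ee_rot: [[0.001, -1.0, 0.009], [0.001, 0.009, 1.0], [-1.0, -0.001, 0.001]]
wrist_force: [-1.5, 0.9, 3.2]
gripper_width: 0.507
```

Run:
```python
from h import *
s=r.sense();print(s['gripper_width']*87);plan((.537,.052,.19))
```

```text
44.12492530362852
at [0.4494 0.2565 0.0226] yaw 179.47 j [ 48.  27. -29.   0. -33. -48.] -> t [-0.2233 -0.1195 -0.2714] a [0.     0.0002 0.0002] rows>=7
```

play_rows(commands=[{"fingers": 1,"tx": -0.02,"ty": 0,"tz": 0,"ax": 0,"ay": 0,"az": 0},{"fingers": 1,"tx": -0.07,"ty": 0,"tz": 0,"ax": 0,"ay": 0,"az": 0},{"fingers": 1,"tx": -0.12,"ty": 0,"tz": 0,"ax": 0,"ay": 0,"az": 0},{"fingers": 1,"tx": -0.17,"ty": 0,"tz": 0,"ax": 0,"ay": 0,"az": 0},{"fingers": 1,"tx": -0.22,"ty": 0,"tz": 0,"ax": 0,"ay": 0,"az": 0}])

```text
time_s: 26.3
tcp_pos: [0.4488, 0.2558, 0.1887]
ee_rot: [[-0.0, -1.0, 0.01], [-0.0, 0.01, 1.0], [-1.0, 0.0, -0.0]]
wrist_force: [-0.1, 0.8, -1.0]
gripper_width: 0.509
```

play_rows(commands=[{"fingers": 1,"tx": 0,"ty": -0.022,"tz": -0.05,"ax": 0,"ay": 0,"az": 0},{"fingers": 1,"tx": 0,"ty": -0.044,"tz": -0.1,"ax": 0,"ay": 0,"az": 0},{"fingers": 1,"tx": 0,"ty": -0.066,"tz": -0.15,"ax": 0,"ay": 0,"az": 0},{"fingers": 1,"tx": 0,"ty": -0.088,"tz": -0.2,"ax": 0,"ay": 0,"az": 0},{"fingers": 1,"tx": 0,"ty": -0.11,"tz": -0.24,"ax": 0,"ay": 0,"az": 0}])

```text
time_s: 26.72
tcp_pos: [0.5298, 0.0731, 0.1871]
ee_rot: [[-0.0, -1.0, 0.01], [0.0, 0.01, 1.0], [-1.0, 0.0, 0.0]]
wrist_force: [0.7, 0.8, -0.0]
gripper_width: 0.506
```

play_rows(commands=[{"fingers": 1,"tx": 0,"ty": -0.01,"tz": -0.02,"ax": 0,"ay": 0,"az": 0},{"fingers": 1,"tx": 0,"ty": -0.01,"tz": -0.0305,"ax": 0,"ay": 0,"az": 0},{"fingers": 1,"tx": 0,"ty": -0.01,"tz": -0.0305,"ax": 0,"ay": 0,"az": 0},{"fingers": 1,"tx": 0,"ty": -0.01,"tz": -0.0305,"ax": 0,"ay": 0,"az": 0},{"fingers": 1,"tx": 0,"ty": -0.01,"tz": -0.0305,"ax": 0,"ay": 0,"az": 0}])

```text
time_s: 27.13
tcp_pos: [0.5368, 0.0533, 0.187]
ee_rot: [[-0.0, -1.0, 0.008], [0.0, 0.008, 1.0], [-1.0, 0.0, 0.0]]
wrist_force: [0.2, 1.0, -0.2]
gripper_width: 0.505
```

play_rows(commands=[{"fingers": 1,"tx": 0,"ty": 0,"tz": 0,"ax": 0,"ay": 0,"az": 0},{"fingers": 1,"tx": 0,"ty": 0,"tz": 0,"ax": 0,"ay": 0,"az": 0},{"fingers": 1,"tx": 0,"ty": 0,"tz": 0,"ax": 0,"ay": 0,"az": 0}])

```text
time_s: 27.38
tcp_pos: [0.537, 0.0533, 0.1871]
ee_rot: [[0.0, -1.0, 0.008], [0.0, 0.008, 1.0], [-1.0, -0.0, 0.0]]
wrist_force: [0.2, 0.6, 0.6]
gripper_width: 0.503
```

Run:
```python
from h import *
s=r.sense();print(s['gripper_width']*87);plan((.537,.0525,.1075),179.5)
```

```text
43.73498430371732
at [0.537  0.0533 0.1871] yaw 179.53 j [ 23.  16. -16.  -0. -57. -23.] -> t [ 1.062e-01  1.000e-04 -1.100e-03] a [0.0002 0.     0.0001] rows>=2
```

play_rows(commands=[{"fingers": 1,"tx": 0.02,"ty": 0,"tz": -0.001,"ax": 0,"ay": 0,"az": 0},{"fingers": 1,"tx": 0.04,"ty": 0,"tz": -0.001,"ax": 0,"ay": 0,"az": 0},{"fingers": 1,"tx": 0.05,"ty": 0,"tz": -0.001,"ax": 0,"ay": 0,"az": 0},{"fingers": 1,"tx": 0.06,"ty": 0,"tz": -0.001,"ax": 0,"ay": 0,"az": 0},{"fingers": 1,"tx": 0.065,"ty": 0,"tz": -0.001,"ax": 0,"ay": 0,"az": 0}])

```text
time_s: 27.8
tcp_pos: [0.5369, 0.0519, 0.1374]
ee_rot: [[-0.001, -1.0, 0.009], [-0.0, 0.009, 1.0], [-1.0, 0.001, -0.0]]
wrist_force: [-0.6, 0.1, 0.1]
gripper_width: 0.505
```

play_rows(commands=[{"fingers": 1,"tx": 0.005,"ty": 0,"tz": 0,"ax": 0,"ay": 0,"az": 0},{"fingers": 1,"tx": 0.01,"ty": 0,"tz": 0,"ax": 0,"ay": 0,"az": 0},{"fingers": 1,"tx": 0.015,"ty": 0,"tz": 0,"ax": 0,"ay": 0,"az": 0},{"fingers": 1,"tx": 0.02,"ty": 0,"tz": 0,"ax": 0,"ay": 0,"az": 0},{"fingers": 1,"tx": 0.025,"ty": 0,"tz": 0,"ax": 0,"ay": 0,"az": 0}])

```text
time_s: 28.22
tcp_pos: [0.5374, 0.0518, 0.1194]
ee_rot: [[0.001, -1.0, 0.01], [0.0, 0.01, 1.0], [-1.0, -0.001, 0.0]]
wrist_force: [0.7, 0.4, -1.2]
gripper_width: 0.502
```

Run:
```python
from h import *
s=r.sense();print(s['gripper_width']*87,s['wrist_force'],s['moment']);plan((.537,.0525,.1075))
```

```text
43.68518181922648 [ 0.72985919  0.40291236 -1.22317298] [0.00975592 0.08791271 0.02496147]
at [0.5374 0.0518 0.1194] yaw 179.45 j [ 23.  21. -21.   0. -48. -23.] -> t [0.0159 0.0005 0.001 ] a [0.     0.0001 0.0002] rows>=1
```

play_rows(commands=[{"fingers": 1,"tx": 0.004,"ty": 0,"tz": 0.0007,"ax": 0,"ay": 0,"az": 0},{"fingers": 1,"tx": 0.008,"ty": 0,"tz": 0.0007,"ax": 0,"ay": 0,"az": 0},{"fingers": 1,"tx": 0.012,"ty": 0,"tz": 0.0007,"ax": 0,"ay": 0,"az": 0},{"fingers": 1,"tx": 0.015,"ty": 0,"tz": 0.0007,"ax": 0,"ay": 0,"az": 0},{"fingers": 1,"tx": 0.016,"ty": 0,"tz": 0.0007,"ax": 0,"ay": 0,"az": 0}])

```text
time_s: 28.63
tcp_pos: [0.5371, 0.0522, 0.1071]
ee_rot: [[-0.001, -1.0, 0.01], [-0.0, 0.01, 1.0], [-1.0, 0.001, -0.0]]
wrist_force: [-0.1, -0.8, -1.0]
gripper_width: 0.504
```

play_rows(commands=[{"fingers": 1,"tx": 0,"ty": 0,"tz": 0,"ax": 0,"ay": 0,"az": 0},{"fingers": -0.3,"tx": 0,"ty": 0,"tz": 0,"ax": 0,"ay": 0,"az": 0},{"fingers": -0.3,"tx": 0,"ty": 0,"tz": 0,"ax": 0,"ay": 0,"az": 0},{"fingers": -0.3,"tx": 0,"ty": 0,"tz": 0,"ax": 0,"ay": 0,"az": 0},{"fingers": -0.3,"tx": 0,"ty": 0,"tz": 0,"ax": 0,"ay": 0,"az": 0}])

```text
time_s: 29.05
tcp_pos: [0.5374, 0.0523, 0.1077]
ee_rot: [[0.0, -1.0, 0.01], [0.0, 0.01, 1.0], [-1.0, -0.0, 0.0]]
wrist_force: [-0.5, -0.2, 0.0]
gripper_width: 0.635
```

play_rows(commands=[{"fingers": -1,"tx": -0.02,"ty": 0,"tz": 0,"ax": 0,"ay": 0,"az": 0},{"fingers": -1,"tx": -0.06,"ty": 0,"tz": 0,"ax": 0,"ay": 0,"az": 0},{"fingers": -1,"tx": -0.1,"ty": 0,"tz": 0,"ax": 0,"ay": 0,"az": 0},{"fingers": -1,"tx": -0.11,"ty": 0,"tz": 0,"ax": 0,"ay": 0,"az": 0},{"fingers": -1,"tx": -0.111,"ty": 0,"tz": 0,"ax": 0,"ay": 0,"az": 0}])

```text
time_s: 29.47
tcp_pos: [0.5388, 0.0528, 0.1938]
ee_rot: [[0.006, -1.0, 0.009], [0.002, 0.009, 1.0], [-1.0, -0.006, 0.002]]
wrist_force: [-0.4, 0.5, 1.0]
gripper_width: 0.936
```

Run:
```python
from h import *
plan((.4925,.395,.19),179.5)
c=viewer.capture('side');save(c,'s9.png',(210,100,290,200),5)
```

```text
at [0.5388 0.0528 0.1938] yaw 179.47 j [ 23.  16. -16.   0. -58. -23.] -> t [0.0056 0.066  0.4557] a [-0.0002  0.0007  0.002 ] rows>=9
```

View pics/s9.png

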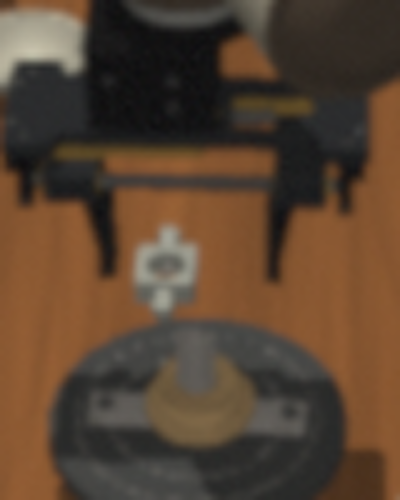

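Three rings stacked flat. Now ring40.

play_rows(commands=[{"fingers": -1,"tx": 0,"ty": 0.008,"tz": 0.05,"ax": 0,"ay": 0,"az": 0},{"fingers": -1,"tx": 0,"ty": 0.016,"tz": 0.1,"ax": 0,"ay": 0,"az": 0},{"fingers": -1,"tx": 0,"ty": 0.024,"tz": 0.15,"ax": 0,"ay": 0,"az": 0},{"fingers": -1,"tx": 0,"ty": 0.032,"tz": 0.2,"ax": 0,"ay": 0,"az": 0},{"fingers": -1,"tx": 0,"ty": 0.04,"tz": 0.25,"ax": 0,"ay": 0,"az": 0}])

```text
time_s: 29.93
tcp_pos: [0.5076, 0.241, 0.1889]
ee_rot: [[-0.003, -1.0, 0.01], [-0.002, 0.01, 1.0], [-1.0, 0.003, -0.002]]
wrist_force: [1.7, 0.7, 0.7]
gripper_width: 1.001
```

play_rows(commands=[{"fingers": -1,"tx": 0,"ty": 0.008,"tz": 0.05,"ax": 0,"ay": 0,"az": 0},{"fingers": -1,"tx": 0,"ty": 0.016,"tz": 0.1,"ax": 0,"ay": 0,"az": 0},{"fingers": -1,"tx": 0,"ty": 0.02,"tz": 0.15,"ax": 0,"ay": 0,"az": 0},{"fingers": -1,"tx": 0,"ty": 0.024,"tz": 0.19,"ax": 0,"ay": 0,"az": 0},{"fingers": -1,"tx": 0,"ty": 0.024,"tz": 0.206,"ax": 0,"ay": 0,"az": 0}])

```text
time_s: 30.35
tcp_pos: [0.4911, 0.3979, 0.1882]
ee_rot: [[-0.002, -1.0, 0.006], [-0.002, 0.006, 1.0], [-1.0, 0.002, -0.002]]
wrist_force: [0.1, -0.4, -0.2]
gripper_width: 0.995
```

play_rows(commands=[{"fingers": -1,"tx": 0,"ty": 0,"tz": 0,"ax": 0,"ay": 0,"az": 0},{"fingers": -1,"tx": 0,"ty": 0,"tz": 0,"ax": 0,"ay": 0,"az": 0},{"fingers": -1,"tx": 0,"ty": 0,"tz": 0,"ax": 0,"ay": 0,"az": 0}])

```text
time_s: 30.6
tcp_pos: [0.4922, 0.3932, 0.1897]
ee_rot: [[-0.002, -1.0, 0.011], [-0.002, 0.011, 1.0], [-1.0, 0.002, -0.002]]
wrist_force: [0.3, -0.2, -0.4]
gripper_width: 1.002
```

Run:
```python
from h import *
ct,cs=look()
for k,v in dict(r40=(.4925,.395)).items():
  for n,c in(('t',ct),('s',cs)):
    try: print(k,n,*fitring(c,proj(c,v+(.009,))))
    except Exception as e: print(k,n,e)
plan((.4925,.395,.022),179.5)
```

```text
top 0.45 [0.538 0.051 0.009] [0.4994 0.053 ] [23.4215 29.3832]
top 0.43 [0.523 0.062 0.009] [0.4944 0.0533] [28.0501 35.6434]
top nut 0.65 [ 0.5737 -0.133   0.012 ]
side nut 0.6 [0.3737 0.1433 0.012 ]
r40 t [0.49152734 0.39560327] [38.47604065 39.81375122]
r40 s [0.49307446 0.39610681] [37.66721191 43.22860718]
at [0.4928 0.3939 0.1911] yaw 179.39 j [ 53.  25.  -3.  -0. -62. -54.] -> t [0.2255 0.0004 0.0014] a [-0.0006  0.0001  0.0001] rows>=5
```

play_rows(commands=[{"fingers": -1,"tx": 0.03,"ty": 0.0004,"tz": 0.0012,"ax": 0,"ay": 0,"az": 0},{"fingers": -1,"tx": 0.07,"ty": 0.0004,"tz": 0.0012,"ax": 0,"ay": 0,"az": 0},{"fingers": -0.6,"tx": 0.11,"ty": 0.0004,"tz": 0.0012,"ax": 0,"ay": 0,"az": 0},{"fingers": -0.5,"tx": 0.14,"ty": 0.0004,"tz": 0.0012,"ax": 0,"ay": 0,"az": 0},{"fingers": -0.5,"tx": 0.165,"ty": 0.0004,"tz": 0.0012,"ax": 0,"ay": 0,"az": 0}])

```text
time_s: 31.32
tcp_pos: [0.4917, 0.3945, 0.0651]
ee_rot: [[-0.002, -1.0, 0.01], [-0.001, 0.01, 1.0], [-1.0, 0.001, -0.002]]
wrist_force: [-0.5, -0.2, 0.2]
gripper_width: 0.85
```

play_rows(commands=[{"fingers": -0.5,"tx": 0.022,"ty": 0,"tz": 0,"ax": 0,"ay": 0,"az": 0},{"fingers": -0.5,"tx": 0.038,"ty": 0,"tz": 0,"ax": 0,"ay": 0,"az": 0},{"fingers": -0.5,"tx": 0.05,"ty": 0,"tz": 0,"ax": 0,"ay": 0,"az": 0},{"fingers": -0.5,"tx": 0.057,"ty": 0,"tz": 0,"ax": 0,"ay": 0,"az": 0},{"fingers": -0.5,"tx": 0.06,"ty": 0,"tz": 0,"ax": 0,"ay": 0,"az": 0}])

```text
time_s: 31.73
tcp_pos: [0.4923, 0.3955, 0.0216]
ee_rot: [[-0.0, -1.0, 0.01], [-0.0, 0.01, 1.0], [-1.0, 0.0, -0.0]]
wrist_force: [-0.1, -0.5, -0.2]
gripper_width: 0.756
```

play_rows(commands=[{"fingers": 1,"tx": 0,"ty": 0,"tz": 0,"ax": 0,"ay": 0,"az": 0},{"fingers": 1,"tx": 0,"ty": 0,"tz": 0,"ax": 0,"ay": 0,"az": 0},{"fingers": 1,"tx": 0,"ty": 0,"tz": 0,"ax": 0,"ay": 0,"az": 0},{"fingers": 1,"tx": 0,"ty": 0,"tz": 0,"ax": 0,"ay": 0,"az": 0},{"fingers": 1,"tx": 0,"ty": 0,"tz": 0,"ax": 0,"ay": 0,"az": 0}])

```text
time_s: 32.15
tcp_pos: [0.4924, 0.3959, 0.0227]
ee_rot: [[0.001, -1.0, 0.01], [0.001, 0.01, 1.0], [-1.0, -0.001, 0.001]]
wrist_force: [0.2, -0.1, 0.8]
gripper_width: 0.456
```

play_rows(commands=[{"fingers": 1,"tx": 0,"ty": 0,"tz": 0,"ax": 0,"ay": 0,"az": 0},{"fingers": 1,"tx": 0,"ty": 0,"tz": 0,"ax": 0,"ay": 0,"az": 0}])

```text
time_s: 32.32
tcp_pos: [0.4924, 0.3959, 0.0227]
ee_rot: [[0.001, -1.0, 0.009], [0.001, 0.009, 1.0], [-1.0, -0.001, 0.001]]
wrist_force: [-0.9, -0.2, 2.4]
gripper_width: 0.441
```

Run:
```python
from h import *
s=r.sense();print(s['gripper_width']*87);plan((.537,.052,.19))
```

```text
38.37144543596771
at [0.4924 0.3959 0.0227] yaw 179.47 j [ 53.  35. -12.   0. -42. -54.] -> t [-0.2233 -0.0639 -0.4578] a [0.     0.0002 0.0002] rows>=10
```

play_rows(commands=[{"fingers": 1,"tx": -0.02,"ty": 0,"tz": 0,"ax": 0,"ay": 0,"az": 0},{"fingers": 1,"tx": -0.07,"ty": 0,"tz": 0,"ax": 0,"ay": 0,"az": 0},{"fingers": 1,"tx": -0.12,"ty": 0,"tz": 0,"ax": 0,"ay": 0,"az": 0},{"fingers": 1,"tx": -0.17,"ty": 0,"tz": 0,"ax": 0,"ay": 0,"az": 0},{"fingers": 1,"tx": -0.22,"ty": 0,"tz": 0,"ax": 0,"ay": 0,"az": 0}])

```text
time_s: 32.73
tcp_pos: [0.4919, 0.3953, 0.1886]
ee_rot: [[-0.0, -1.0, 0.01], [-0.0, 0.01, 1.0], [-1.0, 0.0, -0.0]]
wrist_force: [1.2, 1.1, -0.5]
gripper_width: 0.439
```

play_rows(commands=[{"fingers": 1,"tx": 0,"ty": -0.008,"tz": -0.05,"ax": 0,"ay": 0,"az": 0},{"fingers": 1,"tx": 0,"ty": -0.016,"tz": -0.1,"ax": 0,"ay": 0,"az": 0},{"fingers": 1,"tx": 0,"ty": -0.024,"tz": -0.15,"ax": 0,"ay": 0,"az": 0},{"fingers": 1,"tx": 0,"ty": -0.032,"tz": -0.2,"ax": 0,"ay": 0,"az": 0},{"fingers": 1,"tx": 0,"ty": -0.04,"tz": -0.25,"ax": 0,"ay": 0,"az": 0}])

```text
time_s: 33.15
tcp_pos: [0.5201, 0.2061, 0.1871]
ee_rot: [[-0.0, -1.0, 0.009], [0.0, 0.009, 1.0], [-1.0, 0.0, 0.0]]
wrist_force: [1.2, 0.3, -0.9]
gripper_width: 0.438
```

play_rows(commands=[{"fingers": 1,"tx": 0,"ty": -0.008,"tz": -0.05,"ax": 0,"ay": 0,"az": 0},{"fingers": 1,"tx": 0,"ty": -0.016,"tz": -0.1,"ax": 0,"ay": 0,"az": 0},{"fingers": 1,"tx": 0,"ty": -0.02,"tz": -0.15,"ax": 0,"ay": 0,"az": 0},{"fingers": 1,"tx": 0,"ty": -0.024,"tz": -0.19,"ax": 0,"ay": 0,"az": 0},{"fingers": 1,"tx": 0,"ty": -0.024,"tz": -0.207,"ax": 0,"ay": 0,"az": 0}])

```text
time_s: 33.57
tcp_pos: [0.5365, 0.0492, 0.1869]
ee_rot: [[-0.001, -1.0, 0.013], [-0.0, 0.013, 1.0], [-1.0, 0.001, -0.0]]
wrist_force: [0.5, 1.0, 0.1]
gripper_width: 0.437
```

play_rows(commands=[{"fingers": 1,"tx": 0,"ty": 0,"tz": 0,"ax": 0,"ay": 0,"az": 0},{"fingers": 1,"tx": 0,"ty": 0,"tz": 0,"ax": 0,"ay": 0,"az": 0},{"fingers": 1,"tx": 0,"ty": 0,"tz": 0,"ax": 0,"ay": 0,"az": 0},{"fingers": 1,"tx": 0,"ty": 0,"tz": 0,"ax": 0,"ay": 0,"az": 0},{"fingers": 1,"tx": 0,"ty": 0,"tz": 0,"ax": 0,"ay": 0,"az": 0}])

```text
time_s: 33.98
tcp_pos: [0.537, 0.0536, 0.187]
ee_rot: [[0.0, -1.0, 0.008], [0.0, 0.008, 1.0], [-1.0, -0.0, 0.0]]
wrist_force: [-0.1, 0.8, 0.1]
gripper_width: 0.438
```

Run:
```python
from h import *
s=r.sense();print(s['gripper_width']*87);plan((.537,.0525,.1165),179.5)
```

```text
38.09974057257267
at [0.537  0.0536 0.187 ] yaw 179.56 j [ 23.  16. -16.  -0. -57. -23.] -> t [ 0.094  -0.     -0.0015] a [0.0003 0.     0.    ] rows>=2
```

play_rows(commands=[{"fingers": 1,"tx": 0.02,"ty": 0,"tz": -0.001,"ax": 0,"ay": 0,"az": 0},{"fingers": 1,"tx": 0.04,"ty": 0,"tz": -0.001,"ax": 0,"ay": 0,"az": 0},{"fingers": 1,"tx": 0.05,"ty": 0,"tz": -0.001,"ax": 0,"ay": 0,"az": 0},{"fingers": 1,"tx": 0.06,"ty": 0,"tz": -0.001,"ax": 0,"ay": 0,"az": 0},{"fingers": 1,"tx": 0.065,"ty": 0,"tz": -0.001,"ax": 0,"ay": 0,"az": 0}])

```text
time_s: 34.4
tcp_pos: [0.5367, 0.052, 0.1374]
ee_rot: [[-0.001, -1.0, 0.009], [-0.001, 0.009, 1.0], [-1.0, 0.001, -0.001]]
wrist_force: [0.5, 0.0, -1.0]
gripper_width: 0.444
```

play_rows(commands=[{"fingers": 1,"tx": 0.007,"ty": 0,"tz": 0,"ax": 0,"ay": 0,"az": 0},{"fingers": 1,"tx": 0.014,"ty": 0,"tz": 0,"ax": 0,"ay": 0,"az": 0},{"fingers": 1,"tx": 0.02,"ty": 0,"tz": 0,"ax": 0,"ay": 0,"az": 0},{"fingers": 1,"tx": 0.025,"ty": 0,"tz": 0,"ax": 0,"ay": 0,"az": 0},{"fingers": 1,"tx": 0.028,"ty": 0,"tz": 0,"ax": 0,"ay": 0,"az": 0}])

```text
time_s: 34.82
tcp_pos: [0.5368, 0.0516, 0.1169]
ee_rot: [[-0.0, -1.0, 0.01], [-0.0, 0.01, 1.0], [-1.0, 0.0, -0.0]]
wrist_force: [0.2, 0.2, 0.7]
gripper_width: 0.437
```

play_rows(commands=[{"fingers": 1,"tx": 0,"ty": 0,"tz": 0,"ax": 0,"ay": 0,"az": 0},{"fingers": -0.2,"tx": 0,"ty": 0,"tz": 0,"ax": 0,"ay": 0,"az": 0},{"fingers": -0.2,"tx": 0,"ty": 0,"tz": 0,"ax": 0,"ay": 0,"az": 0},{"fingers": -0.2,"tx": 0,"ty": 0,"tz": 0,"ax": 0,"ay": 0,"az": 0},{"fingers": -0.2,"tx": 0,"ty": 0,"tz": 0,"ax": 0,"ay": 0,"az": 0}])

```text
time_s: 35.23
tcp_pos: [0.5371, 0.0517, 0.1176]
ee_rot: [[0.001, -1.0, 0.01], [0.0, 0.01, 1.0], [-1.0, -0.001, 0.0]]
wrist_force: [-1.0, 0.9, -0.3]
gripper_width: 0.582
```

play_rows(commands=[{"fingers": -1,"tx": -0.02,"ty": 0,"tz": 0,"ax": 0,"ay": 0,"az": 0},{"fingers": -1,"tx": -0.06,"ty": 0,"tz": 0,"ax": 0,"ay": 0,"az": 0},{"fingers": -1,"tx": -0.09,"ty": 0,"tz": 0,"ax": 0,"ay": 0,"az": 0},{"fingers": -1,"tx": -0.1,"ty": 0,"tz": 0,"ax": 0,"ay": 0,"az": 0},{"fingers": -1,"tx": -0.1,"ty": 0,"tz": 0,"ax": 0,"ay": 0,"az": 0}])

```text
time_s: 35.65
tcp_pos: [0.5382, 0.0521, 0.1948]
ee_rot: [[0.005, -1.0, 0.009], [0.002, 0.009, 1.0], [-1.0, -0.005, 0.002]]
wrist_force: [0.4, 0.1, -0.7]
gripper_width: 0.892
```

Run:
```python
from h import *
plan((.5684,-.1362,.19),179.5)
c=viewer.capture('side');save(c,'s10.png',(210,100,290,200),5)
```

```text
at [0.5382 0.0521 0.1948] yaw 179.46 j [ 23.  16. -16.   0. -58. -23.] -> t [ 0.0061 -0.0426 -0.2507] a [-0.0002  0.0006  0.0017] rows>=5
```

View pics/s10.png

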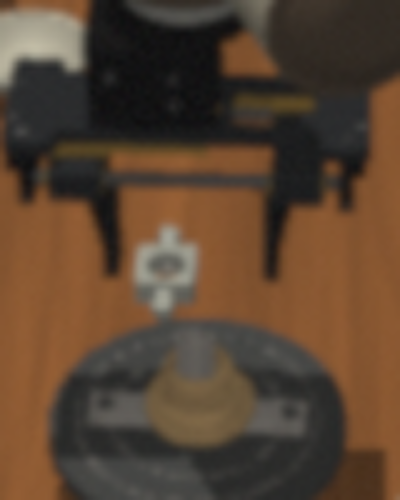

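Four rings threaded. Now fetch the nut.

play_rows(commands=[{"fingers": -1,"tx": 0,"ty": -0.01,"tz": -0.05,"ax": 0,"ay": 0,"az": 0},{"fingers": -1,"tx": 0,"ty": -0.02,"tz": -0.1,"ax": 0,"ay": 0,"az": 0},{"fingers": -1,"tx": 0,"ty": -0.03,"tz": -0.15,"ax": 0,"ay": 0,"az": 0},{"fingers": -1,"tx": 0,"ty": -0.044,"tz": -0.2,"ax": 0,"ay": 0,"az": 0},{"fingers": -1,"tx": 0,"ty": -0.044,"tz": -0.24,"ax": 0,"ay": 0,"az": 0}])

```text
time_s: 36.12
tcp_pos: [0.5683, -0.1309, 0.19]
ee_rot: [[-0.003, -1.0, 0.01], [-0.0, 0.01, 1.0], [-1.0, 0.003, -0.0]]
wrist_force: [0.3, -0.1, -0.5]
gripper_width: 0.997
```

play_rows(commands=[{"fingers": -1,"tx": 0,"ty": 0,"tz": -0.01,"ax": 0,"ay": 0,"az": 0},{"fingers": -1,"tx": 0.03,"ty": 0,"tz": -0.01,"ax": 0,"ay": 0,"az": 0},{"fingers": -1,"tx": 0.07,"ty": 0,"tz": -0.01,"ax": 0,"ay": 0,"az": 0},{"fingers": -0.5,"tx": 0.11,"ty": 0,"tz": -0.01,"ax": 0,"ay": 0,"az": 0},{"fingers": -0.5,"tx": 0.14,"ty": 0,"tz": -0.01,"ax": 0,"ay": 0,"az": 0}])

```text
time_s: 36.53
tcp_pos: [0.5657, -0.1358, 0.0834]
ee_rot: [[-0.005, -1.0, 0.011], [0.001, 0.011, 1.0], [-1.0, 0.005, 0.001]]
wrist_force: [0.8, -0.1, -0.5]
gripper_width: 0.92
```

play_rows(commands=[{"fingers": -0.5,"tx": 0.02,"ty": 0,"tz": 0,"ax": 0,"ay": 0,"az": 0},{"fingers": -0.5,"tx": 0.03,"ty": 0,"tz": 0,"ax": 0,"ay": 0,"az": 0},{"fingers": -0.5,"tx": 0.03,"ty": 0,"tz": 0,"ax": 0,"ay": 0,"az": 0},{"fingers": -0.5,"tx": 0.03,"ty": 0,"tz": 0,"ax": 0,"ay": 0,"az": 0},{"fingers": -0.5,"tx": 0.03,"ty": 0,"tz": 0,"ax": 0,"ay": 0,"az": 0}])

```text
time_s: 36.95
tcp_pos: [0.5688, -0.136, 0.0657]
ee_rot: [[0.002, -1.0, 0.009], [-0.0, 0.009, 1.0], [-1.0, -0.002, -0.0]]
wrist_force: [-0.4, 0.0, 0.6]
gripper_width: 0.753
```

Run:
```python
from h import *
plan((.5684,-.1362,.0230),179.46)
for v in('side','top'):
    c=viewer.capture(v)
    for d in spotter.find_in('nut',c)[:2]: print(v,'nut',round(d['score'],2),np.round(onz(c,d['uv'],.012),4))
```

```text
at [ 0.5688 -0.136   0.0657] yaw 179.48 j [  2.  29. -18.   0. -44.  -3.] -> t [ 0.0569  0.0007 -0.0003] a [ 0.0001 -0.      0.0006] rows>=2
side nut 0.59 [ 0.5753 -0.1269  0.012 ]
side nut 0.21 [0.3883 0.1342 0.012 ]
top nut 0.63 [ 0.5585 -0.1481  0.012 ]
```

play_rows(commands=[{"fingers": -0.4,"tx": 0.02,"ty": 0.0005,"tz": 0,"ax": 0,"ay": 0,"az": 0},{"fingers": -0.4,"tx": 0.036,"ty": 0.0005,"tz": 0,"ax": 0,"ay": 0,"az": 0},{"fingers": -0.4,"tx": 0.048,"ty": 0.0005,"tz": 0,"ax": 0,"ay": 0,"az": 0},{"fingers": -0.4,"tx": 0.054,"ty": 0.0005,"tz": 0,"ax": 0,"ay": 0,"az": 0},{"fingers": -0.4,"tx": 0.056,"ty": 0.0005,"tz": 0,"ax": 0,"ay": 0,"az": 0}])

```text
time_s: 37.57
tcp_pos: [0.5674, -0.1362, 0.0222]
ee_rot: [[-0.001, -1.0, 0.01], [-0.0, 0.01, 1.0], [-1.0, 0.001, -0.0]]
wrist_force: [0.2, -0.3, 0.3]
gripper_width: 0.703
```

play_rows(commands=[{"fingers": 1,"tx": 0,"ty": 0,"tz": 0,"ax": 0,"ay": 0,"az": 0},{"fingers": 1,"tx": 0,"ty": 0,"tz": 0,"ax": 0,"ay": 0,"az": 0},{"fingers": 1,"tx": 0,"ty": 0,"tz": 0,"ax": 0,"ay": 0,"az": 0},{"fingers": 1,"tx": 0,"ty": 0,"tz": 0,"ax": 0,"ay": 0,"az": 0},{"fingers": 1,"tx": 0,"ty": 0,"tz": 0,"ax": 0,"ay": 0,"az": 0}])

```text
time_s: 37.98
tcp_pos: [0.5681, -0.1362, 0.0233]
ee_rot: [[0.001, -1.0, 0.009], [-0.0, 0.009, 1.0], [-1.0, -0.001, -0.0]]
wrist_force: [0.3, 0.8, 0.6]
gripper_width: 0.436
```

play_rows(commands=[{"fingers": 1,"tx": 0,"ty": 0,"tz": 0,"ax": 0,"ay": 0,"az": 0},{"fingers": 1,"tx": 0,"ty": 0,"tz": 0,"ax": 0,"ay": 0,"az": 0},{"fingers": 1,"tx": 0,"ty": 0,"tz": 0,"ax": 0,"ay": 0,"az": 0}])

```text
time_s: 38.23
tcp_pos: [0.5681, -0.1361, 0.0233]
ee_rot: [[0.001, -1.0, 0.009], [-0.0, 0.009, 1.0], [-1.0, -0.001, -0.0]]
wrist_force: [-1.0, -0.3, 3.4]
gripper_width: 0.432
```

Run:
```python
from h import *
s=r.sense();print(s['gripper_width']*87);plan((.537,.0515,.19))
```

```text
37.5727028595441
at [ 0.5681 -0.1361  0.0233] yaw 179.46 j [  2.  32. -20.   0. -39.  -3.] -> t [-0.2223  0.0436  0.2498] a [-0.     -0.      0.0003] rows>=7
```

play_rows(commands=[{"fingers": 1,"tx": -0.02,"ty": 0,"tz": 0,"ax": 0,"ay": 0,"az": 0},{"fingers": 1,"tx": -0.07,"ty": 0,"tz": 0,"ax": 0,"ay": 0,"az": 0},{"fingers": 1,"tx": -0.12,"ty": 0,"tz": 0,"ax": 0,"ay": 0,"az": 0},{"fingers": 1,"tx": -0.17,"ty": 0,"tz": 0,"ax": 0,"ay": 0,"az": 0},{"fingers": 1,"tx": -0.22,"ty": 0,"tz": 0,"ax": 0,"ay": 0,"az": 0}])

```text
time_s: 38.65
tcp_pos: [0.567, -0.1361, 0.189]
ee_rot: [[-0.001, -1.0, 0.01], [0.0, 0.01, 1.0], [-1.0, 0.001, 0.0]]
wrist_force: [0.7, -0.3, -1.5]
gripper_width: 0.434
```

play_rows(commands=[{"fingers": 1,"tx": 0,"ty": 0.01,"tz": 0.05,"ax": 0,"ay": 0,"az": 0},{"fingers": 1,"tx": 0,"ty": 0.02,"tz": 0.1,"ax": 0,"ay": 0,"az": 0},{"fingers": 1,"tx": 0,"ty": 0.03,"tz": 0.15,"ax": 0,"ay": 0,"az": 0},{"fingers": 1,"tx": 0,"ty": 0.04,"tz": 0.2,"ax": 0,"ay": 0,"az": 0},{"fingers": 1,"tx": 0,"ty": 0.0436,"tz": 0.2498,"ax": 0,"ay": 0,"az": 0}])

```text
time_s: 39.07
tcp_pos: [0.5351, 0.0528, 0.1875]
ee_rot: [[-0.001, -1.0, 0.01], [0.0, 0.01, 1.0], [-1.0, 0.001, 0.0]]
wrist_force: [0.7, -0.2, -0.3]
gripper_width: 0.434
```

play_rows(commands=[{"fingers": 1,"tx": 0,"ty": 0,"tz": 0,"ax": 0.036,"ay": 0,"az": 0},{"fingers": 1,"tx": 0,"ty": 0,"tz": 0,"ax": 0.072,"ay": 0,"az": 0},{"fingers": 1,"tx": 0,"ty": 0,"tz": 0,"ax": 0.108,"ay": 0,"az": 0},{"fingers": 1,"tx": 0,"ty": 0,"tz": 0,"ax": 0.144,"ay": 0,"az": 0},{"fingers": 1,"tx": 0,"ty": 0,"tz": 0,"ax": 0.18,"ay": 0,"az": 0}])

```text
time_s: 39.48
tcp_pos: [0.5363, 0.0517, 0.1872]
ee_rot: [[-0.001, -0.836, 0.548], [-0.0, 0.548, 0.836], [-1.0, 0.001, -0.001]]
wrist_force: [0.0, -0.2, -0.9]
gripper_width: 0.435
```

play_rows(commands=[{"fingers": 1,"tx": 0,"ty": 0,"tz": 0,"ax": 0.036,"ay": 0,"az": 0},{"fingers": 1,"tx": 0,"ty": 0,"tz": 0,"ax": 0.072,"ay": 0,"az": 0},{"fingers": 1,"tx": 0,"ty": 0,"tz": 0,"ax": 0.108,"ay": 0,"az": 0},{"fingers": 1,"tx": 0,"ty": 0,"tz": 0,"ax": 0.144,"ay": 0,"az": 0},{"fingers": 1,"tx": 0,"ty": 0,"tz": 0,"ax": 0.18,"ay": 0,"az": 0}])

```text
time_s: 39.9
tcp_pos: [0.5363, 0.0514, 0.1872]
ee_rot: [[-0.001, -0.412, 0.911], [-0.0, 0.911, 0.412], [-1.0, 0.0, -0.001]]
wrist_force: [-0.7, -1.2, -1.1]
gripper_width: 0.437
```

play_rows(commands=[{"fingers": 1,"tx": 0,"ty": 0,"tz": 0,"ax": 0,"ay": 0,"az": 0},{"fingers": 1,"tx": 0,"ty": 0,"tz": 0,"ax": 0,"ay": 0,"az": 0},{"fingers": 1,"tx": 0,"ty": 0,"tz": 0,"ax": 0,"ay": 0,"az": 0},{"fingers": 1,"tx": 0,"ty": 0,"tz": 0,"ax": 0,"ay": 0,"az": 0},{"fingers": 1,"tx": 0,"ty": 0,"tz": 0,"ax": 0,"ay": 0,"az": 0}])

```text
time_s: 40.32
tcp_pos: [0.5368, 0.0515, 0.1877]
ee_rot: [[-0.0, -0.418, 0.908], [0.0, 0.908, 0.418], [-1.0, 0.0, -0.0]]
wrist_force: [-0.8, -0.5, -0.9]
gripper_width: 0.435
```

Run:
```python
from h import *
s=r.sense();print(s['gripper_width']*87,s['wrist_force']);plan((.537,.0515,.1435))
c=viewer.capture('side');save(c,'s11.png',(210,110,290,200),5)
for z in(.066,.127,.1667,.185):print(z,proj(c,(.537,.0515,z)))
```

```text
37.826791101392104 [-0.78984936 -0.50754364 -0.91420359]
at [0.5368 0.0515 0.1877] yaw 114.71 j [ 23.  16. -16.  -0. -57. -88.] -> t [ 0.059  -0.0001  0.0003] a [ 0. -0. -0.] rows>=2
0.066 [249.62671759 182.0466634 ]
0.127 [249.15795078 166.44280629]
0.1667 [248.8372041  155.76610016]
0.185 [248.68494016 150.6976851 ]
```

View pics/s11.png

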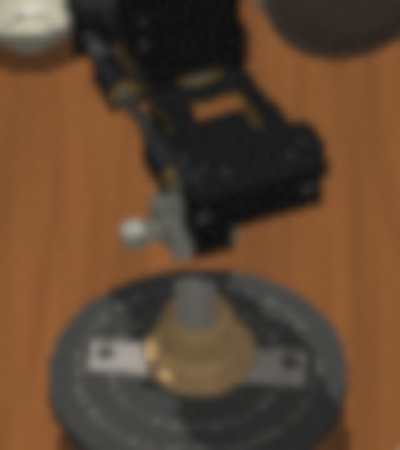

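Nut held level above the stack, wing ahead of the ear. Lower onto the top teeth.

play_rows(commands=[{"fingers": 1,"tx": 0.015,"ty": 0,"tz": 0.0003,"ax": 0,"ay": 0,"az": 0},{"fingers": 1,"tx": 0.03,"ty": 0,"tz": 0.0003,"ax": 0,"ay": 0,"az": 0},{"fingers": 1,"tx": 0.04,"ty": 0,"tz": 0.0003,"ax": 0,"ay": 0,"az": 0},{"fingers": 1,"tx": 0.046,"ty": 0,"tz": 0.0003,"ax": 0,"ay": 0,"az": 0},{"fingers": 1,"tx": 0.05,"ty": 0,"tz": 0.0003,"ax": 0,"ay": 0,"az": 0}])

```text
time_s: 40.78
tcp_pos: [0.5369, 0.0515, 0.1497]
ee_rot: [[-0.001, -0.417, 0.909], [-0.0, 0.909, 0.417], [-1.0, -0.0, -0.001]]
wrist_force: [0.2, -0.3, -1.2]
gripper_width: 0.433
```

play_rows(commands=[{"fingers": 1,"tx": 0.003,"ty": 0,"tz": 0,"ax": 0,"ay": 0,"az": 0},{"fingers": 1,"tx": 0.006,"ty": 0,"tz": 0,"ax": 0,"ay": 0,"az": 0},{"fingers": 1,"tx": 0.008,"ty": 0,"tz": 0,"ax": 0,"ay": 0,"az": 0},{"fingers": 1,"tx": 0.009,"ty": 0,"tz": 0,"ax": 0,"ay": 0,"az": 0},{"fingers": 1,"tx": 0.009,"ty": 0,"tz": 0,"ax": 0,"ay": 0,"az": 0}])

```text
time_s: 41.2
tcp_pos: [0.5371, 0.0516, 0.1436]
ee_rot: [[0.0, -0.417, 0.909], [0.0, 0.909, 0.417], [-1.0, -0.0, 0.0]]
wrist_force: [0.4, -0.1, -0.7]
gripper_width: 0.434
```

Run:
```python
from h import *
s=r.sense();print(s['gripper_width']*87,s['wrist_force'],s['moment']);plan((.537,.0515,.1428))
```

```text
37.74262018012362 [ 0.36353246 -0.12154045 -0.65407745] [-0.01393835 -0.03446604  0.03823159]
at [0.5371 0.0516 0.1436] yaw 114.65 j [ 23.  19. -19.   0. -51. -88.] -> t [ 0.0011 -0.0001 -0.0002] a [0.     0.0001 0.    ] rows>=1
```

play_rows(commands=[{"fingers": 1,"tx": 0.001,"ty": 0,"tz": 0,"ax": 0,"ay": 0,"az": 0},{"fingers": 1,"tx": 0.0015,"ty": 0,"tz": 0,"ax": 0,"ay": 0,"az": 0},{"fingers": 1,"tx": 0.0015,"ty": 0,"tz": 0,"ax": 0,"ay": 0,"az": 0},{"fingers": 1,"tx": 0.0015,"ty": 0,"tz": 0,"ax": 0,"ay": 0,"az": 0}])

```text
time_s: 41.53
tcp_pos: [0.5372, 0.0517, 0.1427]
ee_rot: [[0.001, -0.417, 0.909], [0.0, 0.909, 0.417], [-1.0, -0.0, 0.001]]
wrist_force: [-1.6, 0.1, 1.1]
gripper_width: 0.435
```

Run:
```python
from h import *
s=r.sense();print(s['tcp_pos'],s['wrist_force'],s['moment'])
```

```text
[0.53721074 0.05165215 0.14272075] [-1.56743496  0.08830495  1.14472696] [ 0.05903045  0.09360488 -0.0170821 ]
```

On the teeth with light contact. Turn backward 65°.

play_rows(commands=[{"fingers": 1,"tx": -0.0003,"ty": 0,"tz": 0,"ax": -0.03,"ay": 0,"az": 0},{"fingers": 1,"tx": -0.0003,"ty": 0,"tz": 0,"ax": -0.06,"ay": 0,"az": 0},{"fingers": 1,"tx": -0.0003,"ty": 0,"tz": 0,"ax": -0.09,"ay": 0,"az": 0},{"fingers": 1,"tx": -0.0003,"ty": 0,"tz": 0,"ax": -0.12,"ay": 0,"az": 0},{"fingers": 1,"tx": -0.0003,"ty": 0,"tz": 0,"ax": -0.15,"ay": 0,"az": 0}])

```text
time_s: 41.95
tcp_pos: [0.5371, 0.0516, 0.1427]
ee_rot: [[0.0, -0.787, 0.617], [0.0, 0.617, 0.787], [-1.0, -0.0, 0.0]]
wrist_force: [-0.2, -0.5, -0.3]
gripper_width: 0.432
```

play_rows(commands=[{"fingers": 1,"tx": 0,"ty": 0,"tz": 0,"ax": -0.03,"ay": 0,"az": 0},{"fingers": 1,"tx": 0,"ty": 0,"tz": 0,"ax": -0.06,"ay": 0,"az": 0},{"fingers": 1,"tx": 0,"ty": 0,"tz": 0,"ax": -0.09,"ay": 0,"az": 0},{"fingers": 1,"tx": 0,"ty": 0,"tz": 0,"ax": -0.12,"ay": 0,"az": 0},{"fingers": 1,"tx": 0,"ty": 0,"tz": 0,"ax": -0.15,"ay": 0,"az": 0}])

```text
time_s: 42.37
tcp_pos: [0.537, 0.0516, 0.1426]
ee_rot: [[-0.0, -0.981, 0.192], [-0.0, 0.192, 0.981], [-1.0, 0.0, -0.0]]
wrist_force: [-0.7, -0.4, -0.3]
gripper_width: 0.434
```

play_rows(commands=[{"fingers": 1,"tx": 0,"ty": 0,"tz": 0,"ax": -0.03,"ay": 0,"az": 0},{"fingers": 1,"tx": 0,"ty": 0,"tz": 0,"ax": -0.06,"ay": 0,"az": 0},{"fingers": 1,"tx": 0,"ty": 0,"tz": 0,"ax": -0.06,"ay": 0,"az": 0},{"fingers": 1,"tx": 0,"ty": 0,"tz": 0,"ax": -0.06,"ay": 0,"az": 0}])

```text
time_s: 42.7
tcp_pos: [0.5371, 0.0516, 0.1426]
ee_rot: [[0.0, -1.0, 0.012], [0.0, 0.012, 1.0], [-1.0, -0.0, 0.0]]
wrist_force: [-0.2, 0.1, -0.8]
gripper_width: 0.434
```

play_rows(commands=[{"fingers": 1,"tx": 0.003,"ty": 0,"tz": 0,"ax": 0,"ay": 0,"az": 0},{"fingers": 1,"tx": 0.006,"ty": 0,"tz": 0,"ax": 0,"ay": 0,"az": 0},{"fingers": 1,"tx": 0.008,"ty": 0,"tz": 0,"ax": 0,"ay": 0,"az": 0},{"fingers": 1,"tx": 0.009,"ty": 0,"tz": 0,"ax": 0,"ay": 0,"az": 0},{"fingers": 1,"tx": 0.009,"ty": 0,"tz": 0,"ax": 0,"ay": 0,"az": 0}])

```text
time_s: 43.12
tcp_pos: [0.5372, 0.0516, 0.1356]
ee_rot: [[0.0, -1.0, 0.01], [-0.0, 0.01, 1.0], [-1.0, -0.0, -0.0]]
wrist_force: [1.7, -0.2, -0.5]
gripper_width: 0.432
```

Run:
```python
from h import *
s=r.sense();print(s['tcp_pos'],s['wrist_force'],s['moment'],yaw(),s['gripper_width']*87)
```

```text
[0.53715784 0.05160426 0.13564152] [ 1.72089347 -0.16263997 -0.48735865] [-0.19113375 -0.21968968 -0.00420402] 179.43278198503856 37.5664746127169
```

play_rows(commands=[{"fingers": 1,"tx": 0.004,"ty": 0,"tz": 0,"ax": 0,"ay": 0,"az": 0},{"fingers": 1,"tx": 0.008,"ty": 0,"tz": 0,"ax": 0,"ay": 0,"az": 0},{"fingers": 1,"tx": 0.011,"ty": 0,"tz": 0,"ax": 0,"ay": 0,"az": 0},{"fingers": 1,"tx": 0.0128,"ty": 0,"tz": 0,"ax": 0,"ay": 0,"az": 0},{"fingers": 1,"tx": 0.0128,"ty": 0,"tz": 0,"ax": 0,"ay": 0,"az": 0}])

```text
time_s: 43.53
tcp_pos: [0.5371, 0.0516, 0.1259]
ee_rot: [[-0.0, -1.0, 0.01], [-0.0, 0.01, 1.0], [-1.0, 0.0, -0.0]]
wrist_force: [2.1, -1.3, -2.3]
gripper_width: 0.429
```

play_rows(commands=[{"fingers": 1,"tx": 0.0005,"ty": 0,"tz": 0,"ax": 0,"ay": 0,"az": 0},{"fingers": 1,"tx": 0.0005,"ty": 0,"tz": 0,"ax": 0,"ay": 0,"az": 0},{"fingers": 1,"tx": 0.0005,"ty": 0,"tz": 0,"ax": 0,"ay": 0,"az": 0}])

```text
time_s: 43.78
tcp_pos: [0.5371, 0.0516, 0.1259]
ee_rot: [[0.0, -1.0, 0.01], [0.0, 0.01, 1.0], [-1.0, -0.0, 0.0]]
wrist_force: [1.6, -0.5, -0.9]
gripper_width: 0.433
```

Run:
```python
from h import *
s=r.sense();print(s['tcp_pos'],s['wrist_force'],s['moment'],yaw(),s['gripper_width']*87)
```

```text
[0.53713275 0.05160202 0.12586592] [ 1.6178676  -0.45743205 -0.87248954] [-0.30996215 -0.48236885 -0.02695445] 179.44784939392554 37.689084253309225
```

Nut is 9.6 mm above ring40's base, i.e. on the ring. Turn forward.

play_rows(commands=[{"fingers": 1,"tx": 0,"ty": 0,"tz": 0,"ax": 0.03,"ay": 0,"az": 0},{"fingers": 1,"tx": 0,"ty": 0,"tz": 0,"ax": 0.06,"ay": 0,"az": 0},{"fingers": 1,"tx": 0,"ty": 0,"tz": 0,"ax": 0.09,"ay": 0,"az": 0},{"fingers": 1,"tx": 0,"ty": 0,"tz": 0,"ax": 0.12,"ay": 0,"az": 0},{"fingers": 1,"tx": 0,"ty": 0,"tz": 0,"ax": 0.15,"ay": 0,"az": 0}])

```text
time_s: 44.2
tcp_pos: [0.5368, 0.0517, 0.1258]
ee_rot: [[-0.001, -0.884, 0.467], [0.0, 0.467, 0.884], [-1.0, 0.001, -0.0]]
wrist_force: [-0.4, -0.4, -1.0]
gripper_width: 0.434
```

Run:
```python
from h import *
s=r.sense();print(s['tcp_pos'],s['wrist_force'],s['moment'],yaw(),s['gripper_width']*87)
```

```text
[0.53675213 0.05174464 0.12583136] [-0.44598659 -0.37930457 -1.00496671] [-0.00535833 -0.14681456 -0.01005719] 152.1719113177238 37.754178109497055
```

Free. Continue forward.

play_rows(commands=[{"fingers": 1,"tx": 0,"ty": 0,"tz": 0,"ax": 0.03,"ay": 0,"az": 0},{"fingers": 1,"tx": 0,"ty": 0,"tz": 0,"ax": 0.06,"ay": 0,"az": 0},{"fingers": 1,"tx": 0,"ty": 0,"tz": 0,"ax": 0.09,"ay": 0,"az": 0},{"fingers": 1,"tx": 0,"ty": 0,"tz": 0,"ax": 0.12,"ay": 0,"az": 0},{"fingers": 1,"tx": 0,"ty": 0,"tz": 0,"ax": 0.15,"ay": 0,"az": 0}])

```text
time_s: 44.62
tcp_pos: [0.5363, 0.0516, 0.1257]
ee_rot: [[-0.002, -0.576, 0.817], [-0.0, 0.817, 0.576], [-1.0, 0.001, -0.001]]
wrist_force: [-0.9, -0.8, -0.4]
gripper_width: 0.435
```

play_rows(commands=[{"fingers": 1,"tx": 0,"ty": 0,"tz": 0,"ax": 0.03,"ay": 0,"az": 0},{"fingers": 1,"tx": 0,"ty": 0,"tz": 0,"ax": 0.06,"ay": 0,"az": 0},{"fingers": 1,"tx": 0,"ty": 0,"tz": 0,"ax": 0.09,"ay": 0,"az": 0},{"fingers": 1,"tx": 0,"ty": 0,"tz": 0,"ax": 0.12,"ay": 0,"az": 0},{"fingers": 1,"tx": 0,"ty": 0,"tz": 0,"ax": 0.15,"ay": 0,"az": 0}])

```text
time_s: 45.03
tcp_pos: [0.5363, 0.0516, 0.1257]
ee_rot: [[-0.002, -0.142, 0.99], [-0.0, 0.99, 0.142], [-1.0, 0.0, -0.002]]
wrist_force: [0.5, -0.2, -1.4]
gripper_width: 0.433
```

play_rows(commands=[{"fingers": 1,"tx": 0,"ty": 0,"tz": 0,"ax": 0.01,"ay": 0,"az": 0},{"fingers": 1,"tx": 0,"ty": 0,"tz": 0,"ax": 0.02,"ay": 0,"az": 0},{"fingers": 1,"tx": 0,"ty": 0,"tz": 0,"ax": 0.03,"ay": 0,"az": 0},{"fingers": 1,"tx": 0,"ty": 0,"tz": 0,"ax": 0.04,"ay": 0,"az": 0},{"fingers": 1,"tx": 0,"ty": 0,"tz": 0,"ax": 0.04,"ay": 0,"az": 0}])

```text
time_s: 45.45
tcp_pos: [0.5364, 0.0516, 0.1257]
ee_rot: [[-0.001, -0.021, 1.0], [-0.0, 1.0, 0.021], [-1.0, 0.0, -0.001]]
wrist_force: [-0.4, -0.4, 0.3]
gripper_width: 0.433
```

Run:
```python
from h import *
s=r.sense();print(s['tcp_pos'],s['wrist_force'],s['moment'],yaw(),s['gripper_width']*87)
```

```text
[0.53641007 0.05162927 0.12569572] [-0.35030758 -0.39911017  0.276007  ] [-0.04983632 -0.10433324  0.04241236] 91.20882400985232 37.68050556749819
```

play_rows(commands=[{"fingers": 1,"tx": 0,"ty": 0,"tz": 0,"ax": 0.006,"ay": 0,"az": 0},{"fingers": 1,"tx": 0,"ty": 0,"tz": 0,"ax": 0.012,"ay": 0,"az": 0},{"fingers": 1,"tx": 0,"ty": 0,"tz": 0,"ax": 0.018,"ay": 0,"az": 0},{"fingers": 1,"tx": 0,"ty": 0,"tz": 0,"ax": 0.024,"ay": 0,"az": 0},{"fingers": 1,"tx": 0,"ty": 0,"tz": 0,"ax": 0.024,"ay": 0,"az": 0}])

```text
time_s: 45.87
tcp_pos: [0.5369, 0.0516, 0.1258]
ee_rot: [[-0.0, 0.055, 0.999], [-0.0, 0.999, -0.055], [-1.0, -0.0, -0.0]]
wrist_force: [-0.9, 0.2, -1.1]
gripper_width: 0.434
```

Run:
```python
from h import *
s=r.sense();print(s['tcp_pos'],s['wrist_force'],s['moment'],yaw(),s['gripper_width']*87)
```

```text
[0.53687938 0.05161543 0.1258353 ] [-0.85682666  0.21604242 -1.10471884] [0.06373596 0.06319645 0.07138294] 86.87512458987561 37.76377619979499
```

play_rows(commands=[{"fingers": 1,"tx": 0,"ty": 0,"tz": 0,"ax": 0.006,"ay": 0,"az": 0},{"fingers": 1,"tx": 0,"ty": 0,"tz": 0,"ax": 0.012,"ay": 0,"az": 0},{"fingers": 1,"tx": 0,"ty": 0,"tz": 0,"ax": 0.012,"ay": 0,"az": 0},{"fingers": 1,"tx": 0,"ty": 0,"tz": 0,"ax": 0.012,"ay": 0,"az": 0}])

```text
time_s: 46.2
tcp_pos: [0.5369, 0.0516, 0.1258]
ee_rot: [[-0.0, 0.091, 0.996], [-0.0, 0.996, -0.091], [-1.0, -0.0, -0.0]]
wrist_force: [-1.3, 0.4, 0.2]
gripper_width: 0.436
```

Run:
```python
from h import *
s=r.sense();print(s['tcp_pos'],s['wrist_force'],s['moment'],yaw(),s['gripper_width']*87)
```

```text
[0.53689829 0.05161976 0.12582918] [-1.27704318  0.4188931   0.18978465] [0.11437059 0.15665477 0.04974985] 84.76990996928991 37.91829554972729
```

At the stop. Release and retreat.

play_rows(commands=[{"fingers": -0.4,"tx": 0,"ty": 0,"tz": 0,"ax": 0,"ay": 0,"az": 0},{"fingers": -0.4,"tx": 0,"ty": 0,"tz": 0,"ax": 0,"ay": 0,"az": 0},{"fingers": -0.4,"tx": 0,"ty": 0,"tz": 0,"ax": 0,"ay": 0,"az": 0},{"fingers": -0.4,"tx": 0,"ty": 0,"tz": 0,"ax": 0,"ay": 0,"az": 0},{"fingers": -0.4,"tx": 0,"ty": 0,"tz": 0,"ax": 0,"ay": 0,"az": 0}])

```text
time_s: 46.62
tcp_pos: [0.5372, 0.0516, 0.126]
ee_rot: [[0.0, 0.091, 0.996], [0.0, 0.996, -0.091], [-1.0, 0.0, 0.0]]
wrist_force: [-0.9, -0.2, -0.0]
gripper_width: 0.676
```

play_rows(commands=[{"fingers": -0.4,"tx": -0.02,"ty": 0,"tz": 0,"ax": 0,"ay": 0,"az": 0},{"fingers": -0.4,"tx": -0.06,"ty": 0,"tz": 0,"ax": 0,"ay": 0,"az": 0},{"fingers": -0.4,"tx": -0.1,"ty": 0,"tz": 0,"ax": 0,"ay": 0,"az": 0},{"fingers": -0.4,"tx": -0.14,"ty": 0,"tz": 0,"ax": 0,"ay": 0,"az": 0},{"fingers": -0.4,"tx": -0.16,"ty": 0,"tz": 0,"ax": 0,"ay": 0,"az": 0}])

```text
time_s: 47.03
tcp_pos: [0.5386, 0.0518, 0.2501]
ee_rot: [[0.006, 0.091, 0.996], [0.001, 0.996, -0.091], [-1.0, 0.002, 0.006]]
wrist_force: [1.3, 0.2, -0.1]
gripper_width: 0.702
```

play_rows(commands=[{"fingers": -0.4,"tx": 0,"ty": -0.05,"tz": 0,"ax": 0,"ay": 0,"az": 0},{"fingers": -0.4,"tx": 0,"ty": -0.1,"tz": 0,"ax": 0,"ay": 0,"az": 0},{"fingers": -0.4,"tx": 0,"ty": -0.15,"tz": 0,"ax": 0,"ay": 0,"az": 0},{"fingers": -0.4,"tx": 0,"ty": -0.2,"tz": 0,"ax": 0,"ay": 0,"az": 0},{"fingers": -0.4,"tx": 0,"ty": -0.25,"tz": 0,"ax": 0,"ay": 0,"az": 0}])

```text
time_s: 47.45
tcp_pos: [0.5195, -0.1366, 0.2462]
ee_rot: [[0.001, 0.09, 0.996], [-0.0, 0.996, -0.09], [-1.0, 0.0, 0.001]]
wrist_force: [0.0, -0.5, 0.2]
gripper_width: 0.701
```

play_rows(commands=[{"fingers": -0.4,"tx": 0,"ty": -0.05,"tz": -0.05,"ax": 0,"ay": 0,"az": 0},{"fingers": -0.4,"tx": 0,"ty": -0.08,"tz": -0.05,"ax": 0,"ay": 0,"az": 0},{"fingers": -0.4,"tx": 0,"ty": -0.08,"tz": -0.05,"ax": 0,"ay": 0,"az": 0},{"fingers": -0.4,"tx": 0,"ty": -0.08,"tz": -0.05,"ax": 0,"ay": 0,"az": 0}])

```text
time_s: 47.78
tcp_pos: [0.4764, -0.1928, 0.2461]
ee_rot: [[0.0, 0.094, 0.996], [-0.0, 0.996, -0.094], [-1.0, 0.0, 0.0]]
wrist_force: [0.5, -0.3, 0.2]
gripper_width: 0.701
```

Run:
```python
from h import *
ct=viewer.capture('top');cs=viewer.capture('side')
save(ct,'tf.png',(240,150,320,232),5);save(cs,'sf.png',(205,145,295,227),5)
a=cv2.imread('pics/tf.png');b=cv2.imread('pics/sf.png');b=cv2.resize(b,(400,364))
o=np.zeros((410,800,3),np.uint8);o[:,:400]=a[:410];o[:364,400:]=b;cv2.imwrite('pics/fin.png',o)
```

```text
(no output)
```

View pics/fin.png

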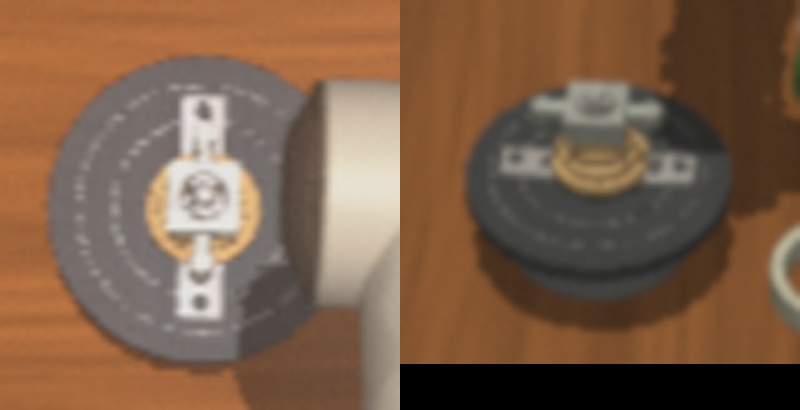

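The picture shows the nut (top (203,197), side (598,108)) level on the four-step stack, wings in line with the ears.

```bash
python3 -c "
from station import job;print(job.finish_job())"
```

```text
the job is handed in; nothing more can be done
None
```

The chuck is built and the job was handed in at about 48 s of the 210 s allowed. No verdict came back.

- **Nut off:** I unlocked the nut, lifted it off the arbor and stood it on the table.
- **Rings:** Four rings were lying about: 64, 52, 46 and 40 mm. The 58 mm ring was absent. I threaded them on with the largest at the bottom, and saw no ring move before it was picked.
- **Nut on:** I set the nut on the top teeth with the wings about 27° from the ears and turned it backward to about 92°. I let it down about 17 mm onto the rings, turned it forward to about 0° and released it.

**Last checks:** The final top and side pictures show the nut level on the stack and its wings in line with the ears. The arm was clear of everything. No force reading went over about 5 N. I touched no jar, tape, bowl or brush, though I did not measure their positions at the end.

**Weak or disagreeing checks:**
- I felt only a faint moment at the locking stop, so I judged it by angle. By my estimate the tool ended about 2° past 0.
- The two cameras disagreed by about 2 mm, so I averaged them.
- The gripper read about 50 mm on the 52 mm ring. I relied on the picture sizes, and the ring fitted flat.

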